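Fit the arms to the chopping-board rack and load it

ROBOT

A 6-joint arm with a two-finger parallel gripper is mounted at the origin on a cart in front of the work surface, level with it; the furniture and walls round the work are solid. World frame = base frame: x ahead of the robot, y to its left, z up, the work surface at z = 0. Lengths are in m, angles in rad, forces in N, time in s.
With the tool pointing down it reaches from about 0.3 to 1 m from the base axis. Payload 5.1 kg.
Tool frame: the origin (TCP) lies between the finger pads; the fingertips stand 14 mm ahead of it and the grasp point (between the pads) lies 5 mm behind it; z points along the fingers, y is the line along which they close (so a half turn about z gives the same grasp; the last joint's range is limited). The gripper opens to 95 mm and grips with 3 to 60 N. Pads are 20 mm wide; open, the fingers measure 119 mm over their backs; the gripper's body (75 mm by 180 mm) begins 59 mm behind the grasp point.
Start: joints at [1.255, 0.124, 1.65, -0, 1.367, -0.083], TCP at [0.15, 0.632, 0.201] pointing down, gripper open.
Joint ranges: [-2.61, 2.61], [-1.02, 2.33], [0.03, 2.71], [-1.35, 4.49], [0.32, 2.68], [-2.91, 2.91]. Speed limits (rad/s): [2.57, 2.57, 3.14, 3.14, 3.14, 3.14].

INTERFACE

Orientations are given as [roll, pitch, yaw] about the fixed x, y, z axes, in that order (R = Rz(yaw) Ry(pitch) Rx(roll)).
In Python, from workcell import arm, eyes gives the robot as it stands.
- The arm moves only by the tool apply_moves, never from a script. Its argument "steps" is a list that holds one entry, the list of rows, each a list of 7 numbers: the turn, a rotation vector about the world's x, y, z as a fraction of full scale, then the shift along the world's x, y, z as a fraction of full scale, then the closure, from -1 (fully open) to 1 (shut), so that 0 is half open. In form: [[[rx, ry, rz, dx, dy, dz, grip], ...]]. A call has 1 to 20 rows; each row shifts and turns the commanded pose from where the row before left it; what a row does not reach is not made up. Full scale, the value 1, is 0.25 m for a shift and 0.5 rad for a turn. A row lasts 1/10 s, in which the tool goes at most 50 mm and 8.59 degrees, less where a joint would pass 70% of its speed; a pose out of reach is approached as far as the arm can. A call with a number of a shift or a turn outside -1 to 1 is refused whole. A call with a gripper value outside its range is refused whole. The fingers move at their own pace and stop on an object; "grip_force" is the grip in N (left out, the last holds). Time passes only in rows, so rows that do not move let the fingers close. It gives the time, the measured TCP pose, the force, the opening and the grip force at its end, in the units of the state.
- arm.sense(): the state, without advancing time (a new reading comes with each control period).
- eyes.capture(name): name is "scene" or "side" or "wrist"; returns (picture, depth): 420x560x3 uint8, red, green, blue; 420x560 float32, m along the optical axis (not along the pixel's ray), 0 where there is no reading.
- eyes.camera_params(name): a dict with "vertical_fov" (degrees; the focal length in pixels is half the picture's height over the tangent of half this angle, whatever the lens; pixels are square), "cx", "cy" (the principal point, pixels), "cam_to_world" (4x4, takes a point from camera to world coordinates). Camera axes: x right, y up, looking along -z (the intrinsics and any distortion apply to the point x, -y, -z); pixel columns grow to the right and rows downward; lengths in m; the calibration is good to about 2 mm. A picture is of the moment at which its call begins: read the wrist's pose just before it. camera_params takes no time and is no camera call; for the wrist camera it gives the pose at the moment of the call.
- arm.finish_job(): hands the job in; it is judged then, once.
The state is a dict: "clock": time; "joint_pos": joint angles; "qvel": joint speeds; "joint_torque": joint torques, N m; "tcp_pos": TCP position; "tcp_rot": TCP orientation; "contact_force": force on the tool from outside, world axes, zero at the start; "ft_torque": the same for the moment, N m; "opening": opening from 0.0 (shut) to 1.0 (fully open); "grip_force": force on a finger pad.
Only numpy, scipy, OpenCV 4.12 (cv2) and the standard library are available. Lean on these libraries where they do the work, as an engineer would, in place of code of your own. Each camera call takes 0.05 s, during which the arm holds its last target. There are 200 camera calls.

TASK

First stand every spice jar that is in front of the slotted rack upright on the cork mat. Then hook the claws of the two steel arms into the rack's two slotted uprights, one arm on each, and press each straight down until it locks. Finally lift all the chopping boards out of the wooden drainer and slide each one down into a row of notches of its own, upright, across both arms and about centred on them, right to the bottom; leave the tin and the mug where they stand.

Things in the scene. Friction and masses are not known exactly. Their poses are not given: they have to be found in the camera images.
- rack: Fixed dark steel rack: foot (12 mm high, from 10 mm in front of the origin to 46 mm behind) and two slotted uprights, 154 mm high, 34 mm wide, 8 mm thick. Origin on the worktop midway between the uprights, in the plane of their front faces; x to the back (the arms project to -x), y to the left upright, z up. A seated arm's back face is at x = 0, its underside at z = 40 mm.
- slot_l (a point): Left upright, front face, where a seated arm's back lower edge comes: 65 mm to +y of the rack's middle, 40 mm up; axes as the rack's. The slot is 10 mm wide; rungs 8 mm high (x 0.5 to 8 mm) have their tops 34 and 72 mm above this point, a closing bar starts 101 mm above it.
- slot_r (a point): The same on the right upright, 65 mm to -y. To hook in: hold the arm level, in line with the slot, 9 to 19 mm (best 14) above its seat, push to +x until its back meets the upright, then press down: a latch resists with about 10 N and snaps over the arm's tooth, and the claws sit on the rungs. The arm may then sag up to 2.5 degrees.
- latch_l (a joint): Spring latch (brass) in the left slot, 46 to 53 mm above the worktop: 0 = sprung out (both when empty and when locked over an arm's tooth), up to 0.007 m = pushed back.
- latch_r (a joint): The same of the right upright.
- arm1_grip (a point): Loose steel arm, 0.24 kg, on its underside: bar 22 mm wide (y), 145 mm long, 47 mm high with its comb, on a foot flange 46 mm wide, 4 mm thick; at the back end (+x) a plate 85 mm high, 8 mm thick, with claws. This point, good to grip across y, is mid-block of the comb (32 mm long): 54.5 mm in front of the back face, 27 mm above the underside. x to the back, z up. Either arm fits either upright.
- arm2_grip (a point): The other arm, alike. Claws: 5 mm wide, 16 mm long, neck undersides 34 and 72 mm above the arm's underside, round-ended lips hanging 8 mm lower, 10.6 mm behind the back face; at the very bottom a locking tooth 7 mm long. Notches for boards: 12.5 mm wide, 25 mm deep, rounded mouths, floors 22 mm above the underside, centred 32, 77 and 122 mm in front of the back face.
- board1_mid (a point): Centre of a loose wooden board, 180 mm long (x), 10 mm thick (y), 80 mm high (z), 0.11 kg, first standing on edge in the drainer, 40 mm from its neighbour; may be absent. Home in the rack it spans both arms, y along the rack's x, its centre at rack x -32, -77 or -122 mm, rack y 0 (35 mm off is still well), 102 mm above the worktop (up to 5 mm lower where arms sag).
- board2_mid (a point): Second board, as board1.
- board3_mid (a point): Third board, as board1.
- drainer: Fixed wooden drainer, 130 x 122 x 40 mm, origin under its centre; three slots 13 mm wide along its x, at y = -40, 0 and 40 mm, 30 mm deep with floors 10 mm above the worktop, in which the boards stand.
- jar1_mid (a point): Spice jar (glass with screw cap), 46 mm in diameter, 106 mm high, standing in front of one of the uprights, where it blocks the arm; this is its middle, 53 mm above its foot; z up. One jar is absent in some starts.
- jar2_mid (a point): Spice jar (glass with screw cap), 46 mm in diameter, 106 mm high, standing in front of one of the uprights, where it blocks the arm; this is its middle, 53 mm above its foot; z up. One jar is absent in some starts.
- mat: Fixed cork mat, 85 mm (x) x 160 mm (y) x 4 mm, to the left in front of the sink; origin under its centre. Jars go on it, upright, their middles within the mat's edges.
- tin: Bystander: low food tin, 86 mm in diameter, 40 mm high. Leave alone.
- mug: Bystander: mug, 78 mm in diameter, 101 mm high. Leave alone.
Things that resemble listed ones, but are neither listed nor needed, are in the scene too. What is shaped like the part that bears board1_mid but turquoise is not meant.

How it is judged:
By the outcome, as a careful person would: the job done as asked, in the order asked, and still so for the second after the job is handed in, with the robot touching nothing.
Of jar1, jar2 only 1 to 2 are there at a start; the rules pass over those that are not, and their reading is None.
Of board1, board2, board3 only 2 to 3 are there at a start; the rules pass over those that are not, and their reading is None.
At some moment in a run one of arm1, arm2 may be knocked a few centimetres aside while the robot is not near it.
It also fails if it takes over 210 s, if anything falls off the work surface, if the arm or the gripper's body presses on something with over 40 N, if the wrist force passes 120 N, or if a joint passes its speed limit or range.

## Working session

There is one attempt and no reset: what is moved stays moved. The work goes in short steps, Python scripts to look and compute and a tool call to move; the robot and the scene stay as the last step left them, time stands still between calls to the robot, and variables do not carry over. Pictures are saved under pics/ and viewed, at most 14 in all, crops included, and the job is handed in when it is done.

Besides the shell and the picture viewer there is one more tool, called after ">>>" as name(argument=value, ...) on one line, values as JSON. apply_moves: Moves the arm, as the interface text tells. Its arguments: {"type":"object","properties":{"steps":{"type":"array"},"grip_force":{"type":"number"}},"required":["steps"]}

```bash
ls; mkdir -p pics
cat > h.py <<'E'
import numpy as np, cv2
from workcell import arm, eyes
def cap(n, save=None):
    p=eyes.camera_params(n); im,d=eyes.capture(n)
    if save: cv2.imwrite('pics/'+save, im[:,:,::-1])
    np.savez('last_'+n+'.npz', im=im,d=d,T=p['cam_to_world'],f=210/np.tan(np.radians(p['vertical_fov']/2)),cx=p['cx'],cy=p['cy'])
    return im,d,p
def load(n):
    return np.load('last_'+n+'.npz')
def cloud(z):
    d=z['d'];v,u=np.mgrid[:420,:560]
    P=np.stack([(u-z['cx'])/z['f']*d,-(v-z['cy'])/z['f']*d,-d],-1)
    return P@z['T'][:3,:3].T+z['T'][:3,3]
def ray(z,u,v,h):
    r=z['T'][:3,:3]@np.array([(u-z['cx'])/z['f'],-(v-z['cy'])/z['f'],-1]);o=z['T'][:3,3]
    return o+r*(h-o[2])/r[2]
E
python3 - <<'E'
from h import *
s=arm.sense();print(s)
for n in ('scene','side','wrist'):
    im,d,p=cap(n,n+'0.png'); print(n,p,(d>0).mean())
E
```

```text
pics
{'clock': 0.0, 'joint_pos': array([ 1.25539024e+00,  1.24526285e-01,  1.65167387e+00,  1.07984487e-05,
        1.36750743e+00, -8.25866766e-02]), 'qvel': array([ 8.57979771e-04,  1.57843156e-04, -8.95460809e-06, -1.38987190e-03,
       -1.77368262e-03,  1.06540051e-03]), 'joint_torque': array([-1.30065768e-03, -4.17590547e+01, -3.59937680e+01,  7.72843882e-02,
        4.90672037e-02, -1.58136540e-04]), 'tcp_pos': array([0.14977514, 0.63181313, 0.19947346]), 'tcp_rot': array([-3.13948580e+00, -1.85001820e-04,  2.90877086e+00]), 'contact_force': array([0.53323665, 0.10443844, 0.15178282]), 'ft_torque': array([ 0.01778887, -0.02015393, -0.035493  ]), 'grip_force': 0.0, 'opening': 1.000422170606994}
scene {'vertical_fov': 45.753277222210926, 'cx': 280.7442708596716, 'cy': 213.90536726840762, 'cam_to_world': array([[ 0.72191296,  0.53638598, -0.43718619, -0.15641558],
       [-0.6919085 ,  0.56884882, -0.44460505, -0.8438955 ],
       [ 0.01021293,  0.62345898,  0.78178935,  1.25133808],
       [ 0.        ,  0.        ,  0.        ,  1.        ]])} 0.9956930272108844
side {'vertical_fov': 45.197168341899015, 'cx': 271.7559869008409, 'cy': 202.12566650410142, 'cam_to_world': array([[ 3.16638845e-01,  4.98216847e-01, -8.07167774e-01,
        -7.91262573e-01],
       [-9.48546128e-01,  1.66050103e-01, -2.69606393e-01,
        -5.97628625e-01],
       [-2.92155217e-04,  8.51003723e-01,  5.25159573e-01,
         9.35805713e-01],
       [ 0.00000000e+00,  0.00000000e+00,  0.00000000e+00,
         1.00000000e+00]])} 0.995875850340136
wrist {'vertical_fov': 70.50132591868645, 'cx': 278.5267467442718, 'cy': 208.14432011903725, 'cam_to_world': array([[ 0.23009244, -0.9297457 , -0.28745504,  0.06757272],
       [ 0.97316575,  0.21908845,  0.07034681,  0.65134504],
       [-0.00242657, -0.29592767,  0.95520727,  0.38248571],
       [ 0.        ,  0.        ,  0.        ,  1.        ]])} 0.9960544217687075
```

View pics/scene0.png

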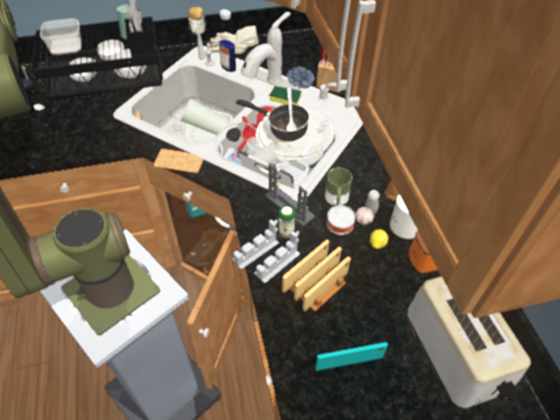

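View pics/side0.png

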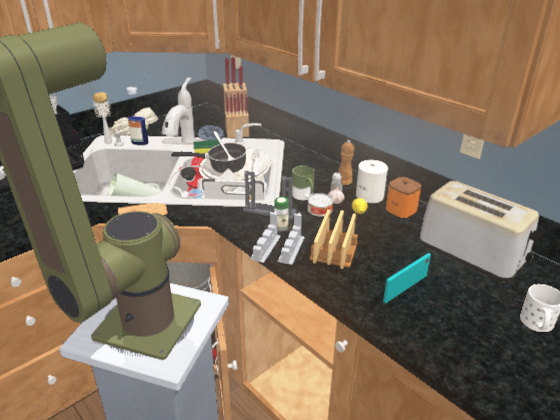

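The scene view shows the rack around (290,190), one green-capped jar at (287,218), the two loose arms at (257,245) and (277,258), the drainer with three boards at (317,275), the mat at (178,160), the mug at (340,185) and the tin at (341,219). The turquoise board at (350,356) is a decoy. Next I'll measure from the depth.

Run:
```python
from h import *
z=load('scene'); im=z['im']
c=im[150:310,150:370][:,:,::-1]; cv2.imwrite('pics/c1.png',cv2.resize(c,None,fx=3.6,fy=3.6,interpolation=cv2.INTER_CUBIC)[:600])
P=cloud(z)
hsv=cv2.cvtColor(im,cv2.COLOR_RGB2HSV)
# distortion/plane check
pl=P[300:330,270:300]; print('table z',np.median(P[330:345,280:300,2]))
# top-down height map of the region, from scene and side
W=[]
for n in ('scene','side'):
    zz=load(n);Q=cloud(zz).reshape(-1,3);C=zz['im'].reshape(-1,3)
    W.append((Q,C))
x0,x1,y0,y1=0.25,0.95,-0.35,0.45; s=1000
out=[]
for Q,C in W:
    m=(Q[:,0]>x0)&(Q[:,0]<x1)&(Q[:,1]>y0)&(Q[:,1]<y1)&(Q[:,2]<.3)&(Q[:,2]>-.02)
    Q=Q[m];C=C[m];o=np.argsort(Q[:,2]);Q=Q[o];C=C[o]
    M=np.zeros((700,800,3),np.uint8)
    r=((x1-Q[:,0])*s).astype(int);k=((y1-Q[:,1])*s).astype(int)
    for a in(-1,0,1):
        for b in(-1,0,1): M[np.clip(r+a,0,699),np.clip(k+b,0,799)]=C
    out.append(M)
cv2.imwrite('pics/top.png',cv2.resize(out[0],(680,595))[:,:,::-1])
```

```text
table z 0.0007803852606962369
```

View pics/c1.png

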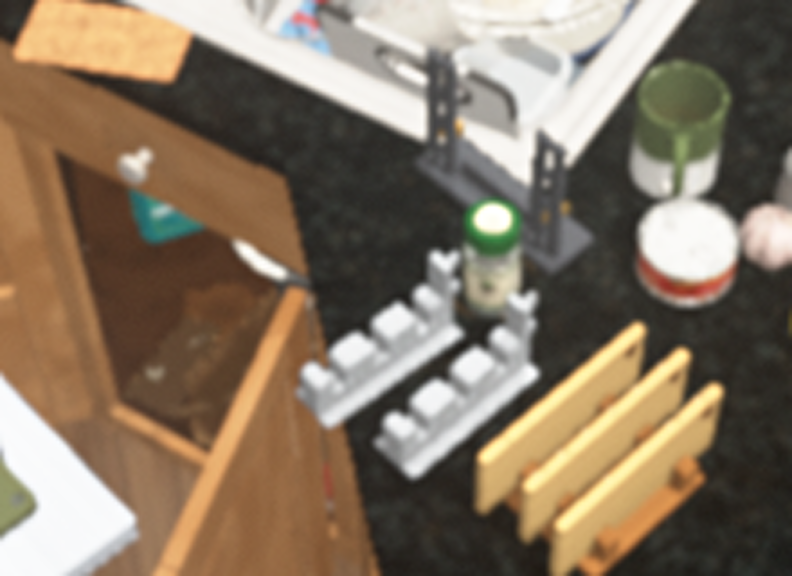

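View pics/top.png

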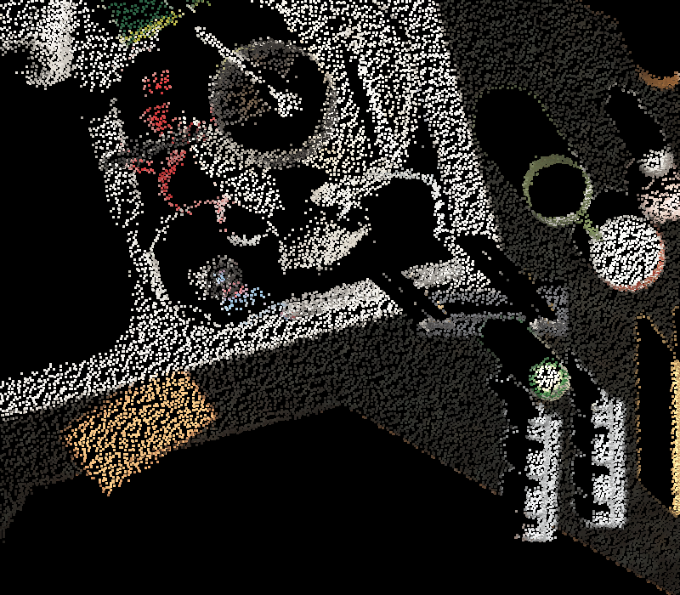

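The crop shows one jar at crop (492,255) in front of the right upright, both arms with their claw ends towards the rack, and three boards in the drainer. In the top view the rack and arms lie nearly along world x, and the mat is turned.

```bash
cat >> h.py <<'E'
def hull(Q):
    r=cv2.minAreaRect(Q[:,:2].astype(np.float32)*1000); return r
def pts(names=('scene','side')):
    Q=[];C=[]
    for n in names:
        z=load(n);Q.append(cloud(z).reshape(-1,3));C.append(cv2.cvtColor(z['im'],cv2.COLOR_RGB2HSV).reshape(-1,3).astype(int))
    return np.vstack(Q),np.vstack(C)
def sel(Q,C,x0,x1,y0,y1,z0,z1,c=None):
    m=(Q[:,0]>x0)&(Q[:,0]<x1)&(Q[:,1]>y0)&(Q[:,1]<y1)&(Q[:,2]>z0)&(Q[:,2]<z1)
    if c is not None: m&=(C[:,0]>=c[0])&(C[:,0]<=c[1])&(C[:,1]>=c[2])&(C[:,1]<=c[3])&(C[:,2]>=c[4])&(C[:,2]<=c[5])
    return Q[m]
E
python3 - <<'E'
from h import *
np.set_printoptions(precision=4,suppress=True)
for n in ('scene','side'):
    Q,C=pts((n,)); print(n)
    def show(l,q):
        if len(q)<5: print(l,len(q));return
        print(l,len(q),'med',np.median(q,0),'pct2',np.percentile(q,2,0),'pct98',np.percentile(q,98,0),'rect',np.round(hull(q)[0],1),np.round(hull(q)[1],1),round(hull(q)[2],1))
    show('mat',sel(Q,C,.3,.6,.1,.45,-.01,.03,(8,25,70,255,120,255)))
    show('jar cap',sel(Q,C,.4,.6,-.35,0,.095,.125))
    show('jar green',sel(Q,C,.4,.6,-.35,-.05,.06,.125,(45,85,80,255,30,255)))
    show('upr L',sel(Q,C,.54,.66,-.1,0.02,.1,.17))
    show('upr R',sel(Q,C,.54,.66,-.25,-.12,.1,.17))
    show('foot',sel(Q,C,.53,.65,-.25,0.02,.004,.02,(0,180,0,90,50,160)))
    g=(0,180,0,70,110,255)
    show('arm L',sel(Q,C,.28,.52,-.225,-.15,.008,.1,g))
    show('arm R',sel(Q,C,.28,.52,-.32,-.228,.008,.1,g))
    show('arm Ltop',sel(Q,C,.28,.52,-.225,-.15,.04,.056,g))
    show('arm Rtop',sel(Q,C,.28,.52,-.32,-.228,.04,.056,g))
    show('arm Lplate',sel(Q,C,.28,.52,-.225,-.15,.06,.095,g))
    show('arm Rplate',sel(Q,C,.28,.52,-.32,-.228,.06,.095,g))
    w=sel(Q,C,.2,.6,-.6,-.3,.080,.105,(10,35,40,255,120,255))
    show('boards',w)
    t=sel(Q,C,.2,.6,-.6,-.3,.082,.15,(10,35,40,255,120,255))
    # histogram in y
    h,e=np.histogram(t[:,1],bins=np.arange(-.52,-.3,.005)); print(list(zip(np.round(e,3),h)))
    show('drainer',sel(Q,C,.2,.6,-.6,-.3,.03,.05,(5,30,60,255,60,255)))
E
```

```text
scene
mat 847 med [0.4468 0.2849 0.0047] pct2 [ 0.3827  0.2071 -0.003 ] pct98 [0.5032 0.3613 0.0109] rect [448.  287.5] [ 94.9 168.4] 34.1
jar cap 295 med [ 0.5163 -0.1913  0.1065] pct2 [ 0.4833 -0.2167  0.0959] pct98 [ 0.5727 -0.0509  0.1226] rect [ 522.8 -206.8] [324.5  88.9] 59.2
jar green 109 med [ 0.4936 -0.2057  0.1034] pct2 [ 0.4828 -0.2168  0.0889] pct98 [ 0.5267 -0.1759  0.1104] rect [ 503.6 -194.8] [43.7 41.7] 46.1
upr L 119 med [ 0.5675 -0.0643  0.1333] pct2 [ 0.564  -0.0828  0.1018] pct98 [ 0.5737 -0.0474  0.1568] rect [569.3 -64.6] [11.1 37.9] 3.0
upr R 132 med [ 0.5678 -0.1927  0.1304] pct2 [ 0.5642 -0.2105  0.1018] pct98 [ 0.574  -0.1774  0.157 ] rect [ 569.4 -193.3] [38.3 11.5] 87.1
foot 481 med [ 0.5746 -0.1275  0.0117] pct2 [ 0.5363 -0.2365  0.0042] pct98 [ 0.6355 -0.0306  0.0188] rect [ 589.3 -116.1] [118.2 262.4] 1.6
arm L 891 med [ 0.4154 -0.1902  0.0425] pct2 [ 0.3153 -0.2172  0.0088] pct98 [ 0.5086 -0.169   0.0834] rect [ 416.7 -187.8] [ 48.3 208.6] 84.9
arm R 658 med [ 0.4081 -0.2652  0.0419] pct2 [ 0.3314 -0.2739  0.0087] pct98 [ 0.4797 -0.2476  0.084 ] rect 
[... 5263 characters left out ...]
 (np.float64(-0.38), np.int64(0)), (np.float64(-0.375), np.int64(0)), (np.float64(-0.37), np.int64(0)), (np.float64(-0.365), np.int64(0)), (np.float64(-0.36), np.int64(0)), (np.float64(-0.355), np.int64(13)), (np.float64(-0.35), np.int64(70)), (np.float64(-0.345), np.int64(49)), (np.float64(-0.34), np.int64(2)), (np.float64(-0.335), np.int64(0)), (np.float64(-0.33), np.int64(0)), (np.float64(-0.325), np.int64(0)), (np.float64(-0.32), np.int64(0)), (np.float64(-0.315), np.int64(0)), (np.float64(-0.31), np.int64(0)), (np.float64(-0.305), np.int64(0))]
drainer 406 med [ 0.3936 -0.3907  0.0388] pct2 [ 0.3448 -0.4438  0.0307] pct98 [ 0.5138 -0.333   0.0494] rect [ 435.8 -386.2] [120.7 186.9] 88.9
```

>>> apply_moves(steps=[[[0,0,0.0233,0.071,-0.166,0.02,-0.47],[0,0,0.0233,0.071,-0.166,0.02,-0.47],[0,0,0.0233,0.071,-0.166,0.02,-0.47],[0,0,0.0233,0.071,-0.166,0.02,-0.47],[0,0,0.0233,0.071,-0.166,0.02,-0.47],[0,0,0.0233,0.071,-0.166,0.02,-0.47],[0,0,0.0233,0.071,-0.166,0.02,-0.47],[0,0,0.0233,0.071,-0.166,0.02,-0.47],[0,0,0.0233,0.071,-0.166,0.02,-0.47],[0,0,0.0233,0.071,-0.166,0.02,-0.47],[0,0,0.0233,0.071,-0.166,0.02,-0.47],[0,0,0.0233,0.071,-0.166,0.02,-0.47],[0,0,0.0233,0.071,-0.166,0.02,-0.47],[0,0,0.0233,0.071,-0.166,0.02,-0.47],[0,0,0.0233,0.071,-0.166,0.02,-0.47],[0,0,0.0233,0.071,-0.166,0.02,-0.47],[0,0,0.0233,0.071,-0.166,0.02,-0.47],[0,0,0.0233,0.071,-0.166,0.02,-0.47],[0,0,0.0233,0.071,-0.166,0.02,-0.47],[0,0,0.0233,0.071,-0.166,0.02,-0.47]]], grip_force=20)

```text
clock: 2.15
tcp_pos: [0.5052, -0.1994, 0.3006]
tcp_rot: [3.141, -0.0, -3.142]
contact_force: [1.0, -0.1, 0.2]
opening: 0.734
grip_force: 0.0
```

Run:
```python
from h import *
np.set_printoptions(precision=4,suppress=True)
im,d,p=cap('wrist','w1.png')
Q,C=pts(('wrist',))
def show(l,q):
    r=hull(q);print(l,len(q),np.median(q,0),np.percentile(q,2,0),np.percentile(q,98,0),np.round(r[0],1),np.round(r[1],1),round(r[2],1))
show('jar green',sel(Q,C,.4,.6,-.35,-.05,.09,.125,(45,85,80,255,30,255)))
show('jar top',sel(Q,C,.46,.545,-.24,-.15,.095,.125))
show('uprL top',sel(Q,C,.54,.6,-.1,-.03,.13,.17))
show('uprR top',sel(Q,C,.54,.6,-.23,-.16,.13,.17))
g=(0,180,0,90,60,255)
for n,a,b in(('L',-.225,-.15),('R',-.3,-.228)):
  show(n+' flange',sel(Q,C,.28,.47,a,b,.001,.012,g))
  show(n+' top',sel(Q,C,.28,.47,a,b,.04,.056,g))
  show(n+' plate',sel(Q,C,.44,.51,a,b,.075,.095,g))
```

```text
jar green 599 [ 0.5013 -0.1965  0.1043] [ 0.4835 -0.2173  0.0933] [ 0.5257 -0.1756  0.1061] [ 505.3 -195.9] [44.2 44.9] 9.3
jar top 944 [ 0.5039 -0.1965  0.1047] [ 0.4842 -0.2162  0.0995] [ 0.5254 -0.1758  0.1066] [ 505.3 -195.9] [44.1 44.9] 10.3
uprL top 356 [ 0.5674 -0.0668  0.1494] [ 0.5656 -0.0823  0.1307] [ 0.5739 -0.0499  0.154 ] [569.4 -65.7] [ 9.8 33.6] 0.6
uprR top 313 [ 0.5677 -0.1954  0.1494] [ 0.566  -0.2113  0.1312] [ 0.574  -0.1789  0.1538] [ 570.1 -194.9] [ 9.2 33.4] 2.9
L flange 1452 [ 0.3829 -0.1947  0.003 ] [ 0.3185 -0.2069  0.0013] [ 0.4566 -0.1591  0.0049] [ 387.6 -183. ] [ 45.9 143.4] 87.4
L top 1256 [ 0.3749 -0.1827  0.0457] [ 0.3181 -0.1949  0.0414] [ 0.4508 -0.171   0.0475] [ 392.7 -183.2] [ 22.1 154.2] 87.4
L plate 172 [ 0.4583 -0.187   0.0833] [ 0.4521 -0.2148  0.0754] [ 0.4932 -0.1755  0.0862] [ 475.5 -196.5] [39.9 48.1] 86.0
R flange 1190 [ 0.3973 -0.2476  0.0031] [ 0.3353 -0.2837  0.0013] [ 0.4663 -0.2384  0.0091] [ 401.2 -261.1] [136.8  46. ] 0.8
R top 1250 [ 0.3915 -0.2609  0.0457] [ 0.3345 -0.2718  0.0411] [ 0.468  -0.2499  0.0477] [ 401.1 -261. ] [137.7  22.3] 0.8
R plate 156 [ 0.4742 -0.2594  0.083 ] [ 0.4693 -0.2701  0.0771] [ 0.4904 -0.249   0.0853] [ 480.3 -259.7] [22.1 21.6] 0.5
```

View pics/w1.png

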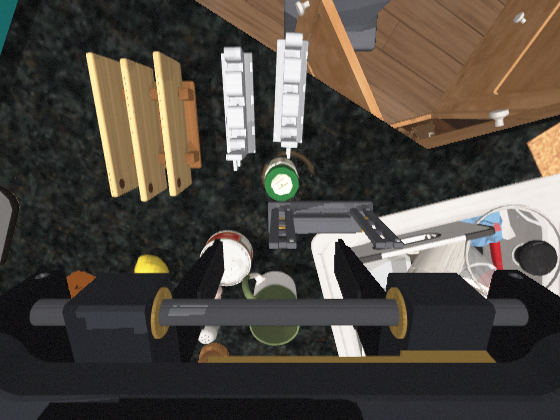

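The wrist view shows the jar at (281,182) between the arms (236,105; 291,92) and the rack (330,220). The measured sizes agree: cap 44 mm, uprights 34 mm wide and 154 mm high.

>>> apply_moves(steps=[[[0,0,0,0,0.014,-0.12,-0.47],[0,0,0,0,0,-0.12,-0.47],[0,0,0,0,0,-0.12,-0.47],[0,0,0,0,0,-0.12,-0.47],[0,0,0,0,0,-0.12,-0.47],[0,0,0,0,0,-0.12,-0.47],[0,0,0,0,0,-0.1,-0.47],[0,0,0,0,0,-0.08,-0.47],[0,0,0,0,0,-0.04,-0.47],[0,0,0,0,0,0,-0.47],[0,0,0,0,0,0,0.2],[0,0,0,0,0,0,0.4],[0,0,0,0,0,0,0.4],[0,0,0,0,0,0,0.4],[0,0,0,0,0,0,0.4],[0,0,0,0,0,0,0.4]]], grip_force=20)

```text
clock: 3.8
tcp_pos: [0.5057, -0.1945, 0.0668]
tcp_rot: [-3.141, 0.002, -3.141]
contact_force: [-0.1, -0.4, 3.2]
opening: 0.469
grip_force: 20.0
```

>>> apply_moves(steps=[[[0,0,0,0,0,0.06,0.4],[0,0,0,0,0,0.14,0.4],[0,0,0,0,0,0.16,0.4],[0,0,0,0,0,0.16,0.4],[0,0,0,-0.01,0.08,0.12,0.4],[0,0,0,-0.02,0.14,0,0.4],[0,0,0,-0.02,0.16,0,0.4],[0,0,0,-0.02,0.16,0,0.4],[0,0,0,-0.02,0.16,0,0.4],[0,0,0,-0.02,0.16,0,0.4],[0,0,0,-0.02,0.16,0,0.4],[0,0,0,-0.02,0.16,0,0.4],[0,0,0,-0.02,0.16,0,0.4],[0,0,0,-0.02,0.16,0,0.4],[0,0,0,-0.02,0.16,0,0.4],[0,0,0,-0.02,0.16,0,0.4],[0,0,0,-0.02,0.1,-0.1,0.4],[0,0,0,0,0,-0.12,0.4],[0,0,0,0,0,-0.12,0.4],[0,0,0,0,0,-0.1,0.4]]])

```text
clock: 5.8
tcp_pos: [0.4413, 0.286, 0.1143]
tcp_rot: [-3.141, -0.002, -3.14]
contact_force: [1.2, -0.3, -2.3]
opening: 0.467
grip_force: 20.0
```

Run:
```python
from h import *
np.set_printoptions(precision=4,suppress=True)
print(arm.sense()['tcp_pos'])
im,d,p=cap('wrist','w2.png')
Q,C=pts(('wrist',))
m=sel(Q,C,.3,.6,.1,.45,-.005,.02,(8,25,70,255,120,255));r=hull(m)
print(len(m),np.median(m,0),r, cv2.boxPoints(r))
for n in('scene','side'):
    cap(n); Q,C=pts((n,)); m=sel(Q,C,.3,.6,.1,.45,-.005,.02,(8,25,70,255,120,255));r=hull(m);print(n,len(m),r)
```

```text
[0.4413 0.286  0.1143]
8040 [0.4294 0.3045 0.0029] ((449.1257019042969, 283.6521301269531), (85.25515747070312, 162.0869598388672), 35.360076904296875) [[367.4607 325.0765]
 [461.2625 192.8895]
 [530.7908 242.2278]
 [436.9889 374.4148]]
scene 734 ((450.22760009765625, 285.8116149902344), (98.37225341796875, 165.91741943359375), 35.176090240478516)
side 414 ((454.1254577636719, 287.42132568359375), (86.68263244628906, 169.22036743164062), 24.942867279052734)
```

View pics/w2.png

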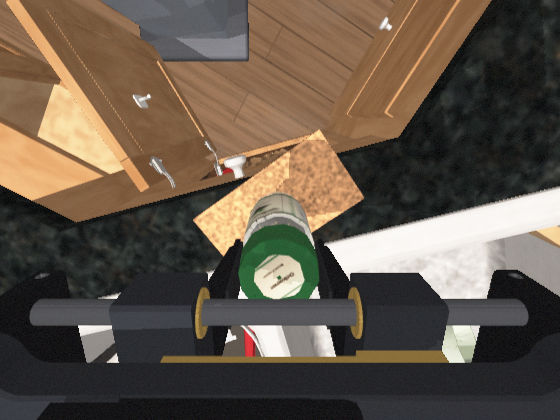

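The mat is measured at (449, 284) mm, 85 × 162 mm, and the held jar hangs above its middle. Now lowering it.

>>> apply_moves(steps=[[[0,0,0,0.01,0,-0.06,0.4],[0,0,0,0,0,-0.06,0.4],[0,0,0,0,0,-0.03,0.4],[0,0,0,0,0,-0.015,0.4],[0,0,0,0,0,-0.008,0.4],[0,0,0,0,0,0,0.4],[0,0,0,0,0,0,0.4]]], grip_force=20)

```text
clock: 6.65
tcp_pos: [0.4453, 0.2862, 0.073]
tcp_rot: [3.141, 0.001, -3.141]
contact_force: [0.3, -0.2, -0.9]
opening: 0.471
grip_force: 20.0
```

>>> apply_moves(steps=[[[0,0,0,0,0,-0.005,0.4],[0,0,0,0,0,-0.003,0.4],[0,0,0,0,0,0,0.4],[0,0,0,0,0,0,0.0],[0,0,0,0,0,0,-0.3],[0,0,0,0,0,0,-0.47],[0,0,0,0,0,0,-0.47],[0,0,0,0,0,0.06,-0.47],[0,0,0,0,0,0.14,-0.47],[0,0,0,0,0,0.18,-0.47],[0,0,0,0,0,0.18,-0.47],[0,0,0,0,0,0.18,-0.47],[0,0,0,0,0,0.16,-0.47]]])

```text
clock: 7.95
tcp_pos: [0.445, 0.286, 0.2997]
tcp_rot: [3.14, 0.003, -3.141]
contact_force: [0.8, 0.8, -0.9]
opening: 0.736
grip_force: 0.0
```

>>> apply_moves(steps=[[[0,0,0,-0.013,-0.157,-0.017,-0.3],[0,0,0,-0.013,-0.157,-0.017,-0.3],[0,0,0,-0.013,-0.157,-0.017,-0.3],[0,0,0,-0.013,-0.157,-0.017,-0.3],[0,0,0,-0.013,-0.157,-0.017,-0.3],[0,0,0,-0.013,-0.157,-0.017,-0.3],[0,0,0,-0.013,-0.157,-0.017,-0.3],[0,0,0,-0.013,-0.157,-0.017,-0.3],[0,0,0,-0.013,-0.157,-0.017,-0.3],[0,0,0,-0.013,-0.157,-0.017,-0.3],[0,0,0,-0.013,-0.157,-0.017,-0.3],[0,0,0,-0.013,-0.157,-0.017,-0.3],[0,0,0,0,0,0,-0.3]]])

```text
clock: 9.25
tcp_pos: [0.405, -0.1883, 0.245]
tcp_rot: [-3.141, -0.0, 3.136]
contact_force: [1.1, 0.4, -0.2]
opening: 0.648
grip_force: 0.0
```

```bash
cat > arms.py <<'E'
from h import *
np.set_printoptions(precision=4,suppress=True)
print(arm.sense()['tcp_pos'],arm.sense()['tcp_rot'])
import sys
cap('wrist',sys.argv[1] if len(sys.argv)>1 else None)
Q,C=pts(('wrist',)); g=(0,180,0,90,60,255)
t=sel(Q,C,.25,.55,-.33,-.1,.040,.052,g)
# cluster in y via image mask
M=np.zeros((300,230),np.uint8); M[((t[:,0]-.25)*1000).astype(int),((t[:,1]+.33)*1000).astype(int)]=255
M=cv2.morphologyEx(M,cv2.MORPH_CLOSE,np.ones((25,5)))
n,L,s,c=cv2.connectedComponentsWithStats(M)
lab=L[((t[:,0]-.25)*1000).astype(int),((t[:,1]+.33)*1000).astype(int)]
for i in range(1,n):
    if s[i,4]<800: continue
    r=hull(t[lab==i]);a=r[2]; 
    if r[1][0]<r[1][1]: a-=90
    cx,cy=np.array(r[0])/1000;d=np.array([np.cos(np.radians(a)),np.sin(np.radians(a))])
    # plate: points 75..90mm high near axis
    p=sel(Q,C,cx,cx+.13,cy-.03,cy+.03,.074,.092,g)
    f=sel(Q,C,cx-.1,cx+.12,cy-.04,cy+.04,.0012,.008,g); 
    al=(p[:,:2]-[cx,cy])@d; fl=(f[:,:2]-[cx,cy])@d
    print('arm top rect',np.round(r,2) if 0 else (np.round(r[0],1),np.round(r[1],1)),'yaw deg',round(a,2),'flange along',np.percentile(fl,[1,99]),'plate along',np.percentile(al,[3,50,90,98]))
    back=np.percentile(fl,1)+.145; gp=np.array([cx,cy])+d*(back-.0545); print('back(from front end)',back,'grip',gp)
E
python3 arms.py w3.png
```

```text
[ 0.405  -0.1883  0.245 ] [-3.1406 -0.0004  3.1361]
arm top rect (array([ 384.8, -182.8]), array([ 22. , 138.7])) yaw deg -2.6 flange along [-0.068   0.0728] plate along [0.0673 0.0709 0.0831 0.0878]
back(from front end) 0.07704735113576194 grip [ 0.4073 -0.1838]
arm top rect (array([ 404.5, -260.9]), array([143.3,  22.4])) yaw deg 0.77 flange along [-0.0712  0.0699] plate along [0.0643 0.0657 0.0706 0.0721]
back(from front end) 0.07384991030577201 grip [ 0.4239 -0.2606]
```

View pics/w3.png

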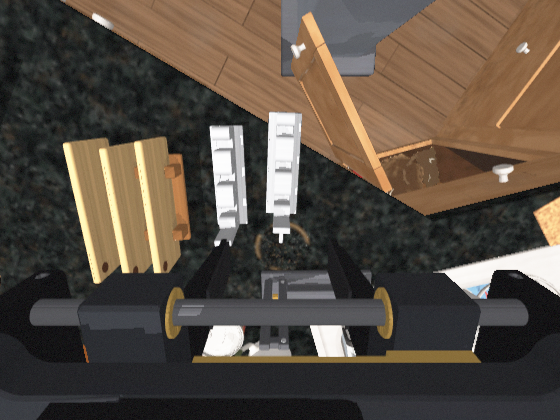

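The wrist view shows both arms clear (left one 285,165; right one 228,180) with claws pointing to the rack. I'll grip the left one (405, −184) mm with a −2.6° yaw.

>>> apply_moves(steps=[[[0,0,-0.04,0.002,0.018,-0.12,-0.2],[0,0,-0.04,0,0,-0.14,-0.2],[0,0,0,0,0,-0.14,-0.2],[0,0,0,0,0,-0.14,-0.2],[0,0,0,0,0,-0.12,-0.2],[0,0,0,0,0,-0.1,-0.2],[0,0,0,0,0,-0.08,-0.2],[0,0,0,0,0,-0.04,-0.2],[0,0,0,0,0,-0.012,-0.2],[0,0,0,0,0,0,-0.2],[0,0,0,0,0,0,0.3],[0,0,0,0,0,0,0.7],[0,0,0,0,0,0,0.7],[0,0,0,0,0,0,0.7],[0,0,0,0,0,0,0.7],[0,0,0,0,0,0,0.7]]], grip_force=50)

```text
clock: 10.9
tcp_pos: [0.4069, -0.1811, 0.0219]
tcp_rot: [-3.141, 0.001, 3.102]
contact_force: [0.2, -1.8, 1.6]
opening: 0.226
grip_force: 50.0
```

>>> apply_moves(steps=[[[0,0,0,0,0,0.04,0.7],[0,0,0,0,0,0.1,0.7],[0,0,0,0,0,0.12,0.7],[0,0,0.02,0,0.04,0.12,0.7],[0,0,0.02,0.04,0.1,0.02,0.7],[0,0,0.02,0.06,0.1,0,0.7],[0,0,0.02,0.06,0.1,0,0.7],[0,0,0,0.06,0.09,0,0.7],[0,0,0,0.04,0.035,0,0.7],[0,0,0,0,0,0,0.7],[0,0,0,0,0,0,0.7]]])

```text
clock: 12.0
tcp_pos: [0.471, -0.0646, 0.1212]
tcp_rot: [-3.141, -0.001, -3.141]
contact_force: [0.8, 0.2, -2.5]
opening: 0.228
grip_force: 50.0
```

Run:
```python
from h import *
np.set_printoptions(precision=4,suppress=True)
s=arm.sense();print(s['tcp_pos'],s['tcp_rot'],s['contact_force'],s['opening'])
im,d,p=cap('wrist','w4.png')
for n in('scene','side'): cap(n,n+'4.png')
```

```text
[ 0.471  -0.0646  0.1212] [-3.1414 -0.0014 -3.1411] [ 0.7527  0.172  -2.5116] 0.2283225810325216
```

View pics/w4.png

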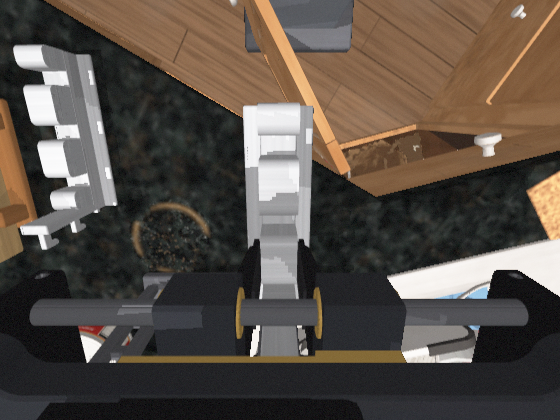

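```bash
cat > held.py <<'E'
from h import *
import sys
np.set_printoptions(precision=4,suppress=True)
t=arm.sense()['tcp_pos']
Q,C=pts(('wrist',)); g=(0,180,0,90,90,255)
q=sel(Q,C,t[0]-.12,t[0]-.015,t[1]-.05,t[1]+.05,t[2]-.03,t[2]+.1,g)
print(len(q)); h,e=np.histogram(q[:,2]-t[2],bins=np.arange(-.03,.05,.003));print(list(zip(np.round(e,3),h)))
zz=q[:,2]-t[2]
top=q[(zz>.021)&(zz<.029)]
r=hull(top);print('top rect',r)
A=np.c_[top[:,0]-t[0],top[:,1]-t[1],np.ones(len(top))];s=np.linalg.lstsq(A,top[:,2],rcond=None)[0];print('slopes x,y deg',np.degrees(s[:2]),'z0 rel tcp',s[2]-t[2])
fl=q[(zz>-.026)&(zz<-.012)];print('flange',hull(fl),np.median(fl[:,2])-t[2])
# rack, all cams
for n in('scene','side','wrist'):
    Q,C=pts((n,))
    for nm,a,b in(('L',-.11,-.02),('R',-.24,-.15)):
        u=sel(Q,C,.545,.6,a,b,.1,.165)
        if len(u)>20: print(n,nm,len(u),'x',np.percentile(u[:,0],[5,50]),'y',np.percentile(u[:,1],[1,50,99]),'ztop',np.percentile(u[:,2],99))
E
python3 held.py
```

```text
8435
[(np.float64(-0.03), np.int64(0)), (np.float64(-0.027), np.int64(0)), (np.float64(-0.024), np.int64(7)), (np.float64(-0.021), np.int64(2777)), (np.float64(-0.018), np.int64(255)), (np.float64(-0.015), np.int64(0)), (np.float64(-0.012), np.int64(0)), (np.float64(-0.009), np.int64(0)), (np.float64(-0.006), np.int64(0)), (np.float64(-0.003), np.int64(917)), (np.float64(-0.0), np.int64(139)), (np.float64(0.003), np.int64(79)), (np.float64(0.006), np.int64(76)), (np.float64(0.009), np.int64(102)), (np.float64(0.012), np.int64(88)), (np.float64(0.015), np.int64(90)), (np.float64(0.018), np.int64(355)), (np.float64(0.021), np.int64(2120)), (np.float64(0.024), np.int64(1430)), (np.float64(0.027), np.int64(0)), (np.float64(0.03), np.int64(0)), (np.float64(0.033), np.int64(0)), (np.float64(0.036), np.int64(0)), (np.float64(0.039), np.int64(0)), (np.float64(0.042), np.int64(0)), (np.float64(0.045), np.int64(0))]
top rect ((417.9242858886719, -65.12468719482422), (75.91825103759766, 21.97855567932129), 0.2922256290912628)
slopes x,y deg [ 0.0298 -0.1243] z0 rel tcp 0.023695479983413398
flange ((418.0130920410156, -65.46908569335938), (75.8077392578125, 46.09523010253906), 0.10014478117227554) -0.018941613361907778
scene L 29 x [0.5639 0.5698] y [-0.0817 -0.0783 -0.0489] ztop 0.15715783859049914
scene R 134 x [0.5641 0.5676] y [-0.2125 -0.1937 -0.176 ] ztop 0.1576764597012688
side L 84 x [0.5603 0.5678] y [-0.0817 -0.0739 -0.0561] ztop 0.1503519144051637
side R 141 x [0.5617 0.5674] y [-0.2108 -0.1941 -0.177 ] ztop 0.15539268486321345
wrist L 65 x [0.5656 0.567 ] y [-0.082  -0.0801 -0.0483] ztop 0.11563803006698567
wrist R 755 x [0.5663 0.5674] y [-0.2113 -0.1978 -0.1779] ztop 0.12085367352732646
```

The held arm is level, yaw 0.2°, y = −65.2 mm against slot −65.1 mm. Going to hook height.

>>> apply_moves(steps=[[[0,0,0,0,0,-0.06,0.7],[0,0,0,0,0,-0.07,0.7],[0,0,0,0,0,-0.04,0.7],[0,0,0,0,0,-0.007,0.7],[0,0,0,0.04,0,0,0.7],[0,0,0,0.04,0,0,0.7],[0,0,0,0.03,0,0,0.7],[0,0,0,0.02,0,0,0.7],[0,0,0,0.014,0,0,0.7],[0,0,0,0.012,0,0,0.7],[0,0,0,0,0,0,0.7]]])

```text
clock: 13.25
tcp_pos: [0.5108, -0.0643, 0.0773]
tcp_rot: [-3.142, 0.0, -3.141]
contact_force: [-0.3, 0.4, -3.4]
opening: 0.224
grip_force: 50.0
```

>>> apply_moves(steps=[[[0,0,0,0.006,0,0,0.7],[0,0,0,0.004,0,0,0.7],[0,0,0,0.004,0,0,0.7],[0,0,0,0,0,0,0.7]]])

```text
clock: 13.65
tcp_pos: [0.5128, -0.0643, 0.0772]
tcp_rot: [3.141, -0.003, -3.141]
contact_force: [-4.6, -0.1, 1.7]
opening: 0.226
grip_force: 50.0
```

>>> apply_moves(steps=[[[0,0,0,0,0,-0.012,0.7],[0,0,0,0,0,-0.012,0.7],[0,0,0,0,0,-0.012,0.7],[0,0,0,0,0,-0.008,0.7],[0,0,0,0,0,0,0.7]]])

```text
clock: 14.15
tcp_pos: [0.5118, -0.0645, 0.0678]
tcp_rot: [-3.141, -0.006, -3.141]
contact_force: [-14.4, 0.3, 13.5]
opening: 0.226
grip_force: 50.0
```

>>> apply_moves(steps=[[[0,0,0,0,0,-0.008,0.7],[0,0,0,0,0,-0.008,0.7],[0,0,0,0,0,-0.008,0.7],[0,0,0,0,0,0,0.7]]])

```text
clock: 14.55
tcp_pos: [0.5117, -0.0644, 0.0615]
tcp_rot: [-3.141, -0.006, -3.141]
contact_force: [-13.8, -0.8, 12.1]
opening: 0.226
grip_force: 50.0
```

>>> apply_moves(steps=[[[0,0,0,0,0,-0.006,0.7],[0,0,0,0,0,-0.006,0.7],[0,0,0,0,0,-0.004,0.7],[0,0,0,0,0,0,0.7]]])

```text
clock: 14.95
tcp_pos: [0.5116, -0.0645, 0.0573]
tcp_rot: [-3.141, -0.006, -3.141]
contact_force: [-12.7, -0.3, 11.1]
opening: 0.23
grip_force: 50.0
```

```bash
python3 -c "
from h import *
cap('wrist','w5.png');cap('side','side5.png')
c=cv2.imread('pics/side5.png')[150:290,200:370];cv2.imwrite('pics/s5c.png',cv2.resize(c,None,fx=4,fy=4,interpolation=cv2.INTER_CUBIC))"; python3 held.py | grep -v '^[0-9\[]'
```

```text
top rect ((492.6385803222656, -64.82772064208984), (7.9005889892578125, 21.670574188232422), 0.23478716611862183)
slopes x,y deg [13.837 -0.378] z0 rel tcp 0.026775136031493105
flange ((466.2802429199219, -65.26069641113281), (60.52713394165039, 45.33935546875), 0.10488706827163696) -0.021698870532021353
scene L 29 x [0.5639 0.5698] y [-0.0817 -0.0783 -0.0489] ztop 0.15715783859049914
scene R 134 x [0.5641 0.5676] y [-0.2125 -0.1937 -0.176 ] ztop 0.1576764597012688
side R 138 x [0.5617 0.5677] y [-0.2111 -0.1939 -0.1779] ztop 0.15442954930208633
wrist L 85 x [0.5451 0.5453] y [-0.0756 -0.0639 -0.0539] ztop 0.10527264439341252
```

View pics/s5c.png

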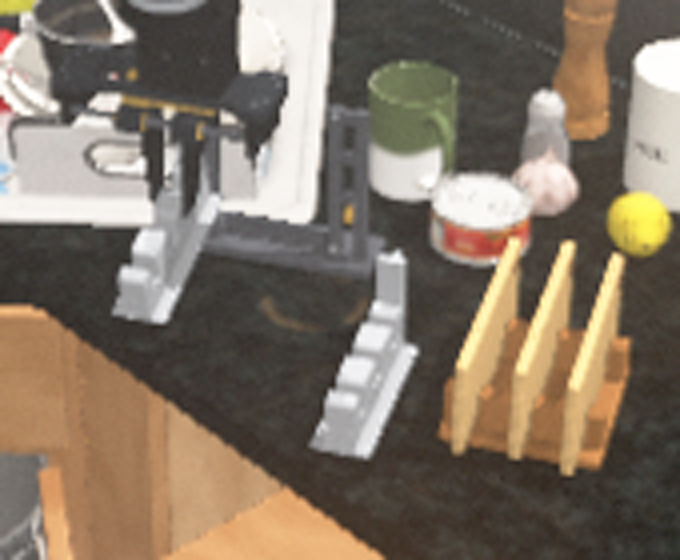

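The left arm sits against the left upright in the fingers at crop (180,230), and the other arm is at (370,370). I need its tilt, so I'll check heights along x.

```bash
cat > prof.py <<'E'
from h import *
import sys
np.set_printoptions(precision=4,suppress=True)
yc=float(sys.argv[1]); Q,C=pts(('wrist',)); g=(0,180,0,90,90,255)
for nm,a,b in(('blocks',-.009,.009),('flange',.014,.022),('flange-',-.022,-.014)):
    for x in np.arange(.37,.57,.008):
        q=sel(Q,C,x,x+.008,yc+a,yc+b,-.01,.2,g)
        if len(q)>10: print(nm,round(x+.004,3),np.percentile(q[:,2],[5,50,95]),len(q))
E
python3 prof.py -.065; python3 -c "
from h import *
s=arm.sense();print(s['tcp_pos'],s['contact_force'],s['ft_torque'])"
```

```text
blocks 0.414 [-0.0017  0.0577  0.0595] 110
blocks 0.422 [0.0592 0.0611 0.0627] 477
blocks 0.43 [0.0527 0.0607 0.0627] 427
blocks 0.438 [0.0387 0.0402 0.0495] 326
blocks 0.446 [0.0403 0.0657 0.0688] 513
blocks 0.454 [0.0679 0.0694 0.0709] 449
blocks 0.462 [0.0699 0.0715 0.0729] 445
blocks 0.47 [0.0719 0.073  0.074 ] 402
blocks 0.478 [0.0504 0.1621 0.1642] 237
blocks 0.486 [0.0513 0.1644 0.1661] 1875
blocks 0.494 [0.053  0.0794 0.0811] 616
blocks 0.502 [0.0807 0.082  0.0834] 435
blocks 0.51 [0.0826 0.084  0.0854] 423
blocks 0.518 [0.0821 0.084  0.0853] 162
blocks 0.534 [0.0634 0.0678 0.0853] 598
blocks 0.542 [0.1009 0.1119 0.1208] 740
blocks 0.55 [0.0894 0.0941 0.0988] 250
flange 0.43 [0.0175 0.0186 0.02  ] 128
flange 0.438 [0.0192 0.0207 0.0223] 138
flange 0.446 [0.0215 0.0228 0.0241] 122
flange 0.454 [0.0233 0.0249 0.0264] 132
flange 0.462 [0.0256 0.0269 0.0285] 125
flange 0.47 [0.0277 0.0292 0.0305] 130
flange 0.478 [0.03   0.0312 0.0329] 126
flange 0.486 [0.0319 0.0332 0.0347] 122
flange 0.494 [0.0338 0.0353 0.0367] 122
flange 0.502 [0.0361 0.0375 0.0391] 131
flange 0.51 [0.038  0.0395 0.041 ] 110
flange 0.518 [0.0399 0.041  0.042 ] 20
flange- 0.422 [-0.002  -0.001  -0.0001] 19
flange- 0.43 [0.0172 0.0187 0.0202] 121
flange- 0.438 [0.0196 0.021  0.0222] 132
flange- 0.446 [0.0216 0.0231 0.0244] 119
flange- 0.454 [0.0236 0.0251 0.0266] 132
flange- 0.462 [0.0256 0.027  0.0287] 128
flange- 0.47 [0.0278 0.0291 0.0306] 126
flange- 0.478 [0.0299 0.0316 0.1723] 162
flange- 0.486 [0.0319 0.0334 0.1707] 138
flange- 0.494 [0.0339 0.0355 0.0369] 124
flange- 0.502 [0.0361 0.0376 0.0393] 129
flange- 0.51 [0.0382 0.0397 0.0409] 108
flange- 0.518 [0.0396 0.0412 0.0423] 21
flange- 0.566 [0.0718 0.0842 0.0933] 27
[ 0.51162463 -0.06445256  0.05734055] [-13.31315441   0.87855341  11.18999201] [0.04354386 2.05610023 0.0036706 ]
```

The arm has pivoted 14.6° nose-down in the pads because the latch lever is too long. I'll back out, set it down level in clear space and regrip close to its back with a tilted tool.

>>> apply_moves(steps=[[[0,0,0,-0.006,0,0.03,0.7],[0,0,0,0,0,0.04,0.7],[0,0,0,0,0,0.02,0.7],[0,0,0,-0.02,0,0,0.7],[0,0,0,-0.06,0,0,0.7],[0,0,0,-0.06,0,0.04,0.7],[0,0,0,0,-0.08,0.06,0.7],[0,0,0,0,-0.1,0,0.7],[0,0,0,0,-0.1,0,0.7],[0,0,0,0,-0.1,0,0.7],[0,0,0,0,-0.1,0,0.7],[0,0,0,0,0,0,0.7]]])

```text
clock: 16.25
tcp_pos: [0.4789, -0.1874, 0.106]
tcp_rot: [-3.139, 0.004, 3.139]
contact_force: [-0.1, 0.2, -3.3]
opening: 0.228
grip_force: 50.0
```

>>> apply_moves(steps=[[[0,0,0,-0.01,0,-0.1,0.7],[0,0,0,0,0,-0.1,0.7],[0,0,0,0,0,-0.04,0.7],[0,0,0,0,0,-0.02,0.7],[0,0,0,0,0,-0.02,0.7],[0,0,0,0,0,-0.02,0.7],[0,0,0,0,0,-0.02,0.7],[0,0,0,0,0,-0.01,0.7],[0,0,0,0,0,0,0.7]]], grip_force=25)

```text
clock: 17.15
tcp_pos: [0.4764, -0.1849, 0.0224]
tcp_rot: [-3.14, 0.003, -3.141]
contact_force: [2.1, -0.6, 1.8]
opening: 0.232
grip_force: 25.0
```

>>> apply_moves(steps=[[[0,0,0,0,0,0,0.3],[0,0,0,0,0,0,-0.2],[0,0,0,0,0,0,-0.2],[0,0,0,0,0,0,-0.2],[0,0,0,0,0,0.08,-0.2],[0,0,0,0,0,0.16,-0.2],[0,0,0,0,0,0.18,-0.2],[0,0,0,0,0,0.18,-0.2],[0,0,0,0,0,0.18,-0.2],[0,0,0,0,0,0.1,-0.2],[0,0,0,0,0,0,-0.2]]])

```text
clock: 18.25
tcp_pos: [0.4771, -0.1854, 0.2467]
tcp_rot: [-3.137, 0.008, -3.141]
contact_force: [0.0, -0.7, -0.0]
opening: 0.599
grip_force: 0.0
```

```bash
python3 arms.py w6.png
```

```text
[ 0.4771 -0.1854  0.2467] [-3.1373  0.0081 -3.1414]
arm top rect (array([ 412.5, -260.8]), array([159.2,  22.8])) yaw deg 0.91 flange along [-0.0781  0.0626] plate along [0.0568 0.061  0.074  0.0781]
back(from front end) 0.06693153474928625 grip [ 0.4249 -0.2606]
arm top rect (array([ 447.4, -185.3]), array([137.4,  21.8])) yaw deg 0.47 flange along [-0.0674  0.1097] plate along [0.0678 0.0771 0.1199 0.121 ]
back(from front end) 0.07755353018835492 grip [ 0.4704 -0.1851]
```

>>> apply_moves(steps=[[[0.009,0.016,0,-0.006,0,-0.14,-0.2],[0,0,0,0,0,-0.17,-0.2],[0,0,0,0,0,-0.18,-0.2],[0,0,0,0,0,-0.18,-0.2],[0,0,0,0,0,-0.15,-0.2],[0,0,0,0,0,-0.06,-0.2],[0,0,0,0,0,-0.018,-0.2],[0,0,0,0,0,0,0.4],[0,0,0,0,0,0,0.7],[0,0,0,0,0,0,0.7],[0,0,0,0,0,0,0.7],[0,0,0,0,0,0.04,0.7],[0,0,0,0.02,0.06,0.01,0.7],[0,0,0,0.02,0.08,0,0.7],[0,0,0,0,0,-0.02,0.7],[0,0,0,0,0,-0.028,0.7],[0,0,0,0,0,-0.004,0.7],[0,0,0,0,0,0,0.7]]], grip_force=40)

```text
clock: 20.1
tcp_pos: [0.4869, -0.1481, 0.0253]
tcp_rot: [3.133, -0.005, 3.141]
contact_force: [-14.8, 15.6, 46.4]
opening: 0.23
grip_force: 40.0
```

>>> apply_moves(steps=[[[0,0,0,0,0,0.014,0.7],[0,0,0,0,0,0,0.7]]])

```text
clock: 20.3
tcp_pos: [0.4869, -0.1487, 0.0254]
tcp_rot: [3.135, -0.002, 3.141]
contact_force: [-4.1, 9.2, 23.2]
opening: 0.228
grip_force: 40.0
```

```bash
python3 -c "
from h import *
cap('wrist','w7.png');cap('side','side7.png')
c=cv2.imread('pics/side7.png')[150:290,200:370];cv2.imwrite('pics/s7c.png',cv2.resize(c,None,fx=4,fy=4,interpolation=cv2.INTER_CUBIC))"; python3 prof.py -.148
```

```text
blocks 0.39 [-0.0011  0.0444  0.046 ] 270
blocks 0.398 [0.0446 0.0459 0.0471] 557
blocks 0.406 [0.0204 0.0438 0.0462] 454
blocks 0.414 [0.0199 0.0209 0.022 ] 376
blocks 0.422 [0.0208 0.044  0.0465] 605
blocks 0.43 [0.0448 0.0459 0.047 ] 477
blocks 0.438 [0.0448 0.0459 0.0469] 440
blocks 0.446 [0.0446 0.0457 0.0468] 408
blocks 0.454 [0.0221 0.0447 0.1338] 120
blocks 0.462 [0.0204 0.0398 0.1341] 1049
blocks 0.47 [0.0439 0.0456 0.0467] 410
blocks 0.478 [0.0449 0.0459 0.0468] 366
blocks 0.486 [0.0449 0.0458 0.0468] 359
blocks 0.494 [0.0435 0.0455 0.0464] 200
blocks 0.51 [0.0216 0.0363 0.045 ] 675
blocks 0.526 [0.0542 0.0661 0.0761] 925
flange 0.39 [0.0013 0.0027 0.004 ] 72
flange 0.398 [0.0019 0.003  0.0041] 140
flange 0.406 [0.0019 0.0028 0.004 ] 152
flange 0.414 [0.0017 0.0028 0.004 ] 138
flange 0.422 [0.0018 0.0029 0.0039] 132
flange 0.43 [0.0016 0.0028 0.0039] 126
flange 0.438 [0.0017 0.0028 0.0038] 124
flange 0.446 [0.0019 0.0029 0.0041] 123
flange 0.454 [0.0017 0.003  0.0041] 120
flange 0.462 [0.0018 0.003  0.0038] 111
flange 0.47 [0.0017 0.0028 0.0036] 103
flange 0.478 [0.0018 0.0028 0.0039] 115
flange 0.486 [0.0019 0.0029 0.0039] 97
flange 0.494 [0.0022 0.0027 0.0036] 34
flange 0.566 [0.0098 0.0108 0.0116] 52
flange- 0.39 [-0.0003  0.0026  0.0043] 73
flange- 0.398 [0.0019 0.0029 0.0041] 143
flange- 0.406 [0.002  0.0029 0.004 ] 145
flange- 0.414 [0.0017 0.003  0.0041] 144
flange- 0.422 [0.0019 0.003  0.004 ] 139
flange- 0.43 [0.0019 0.0029 0.004 ] 127
flange- 0.438 [0.0021 0.0029 0.004 ] 113
flange- 0.446 [0.0018 0.003  0.004 ] 111
flange- 0.454 [0.0018 0.0029 0.004 ] 118
flange- 0.462 [0.0018 0.0029 0.004 ] 108
flange- 0.47 [0.002  0.003  0.0039] 113
flange- 0.478 [0.0019 0.0029 0.004 ] 112
flange- 0.486 [0.002  0.0029 0.0039] 85
flange- 0.494 [0.0019 0.0028 0.0036] 21
flange- 0.566 [0.0103 0.0108 0.0116] 32
```

View pics/s7c.png

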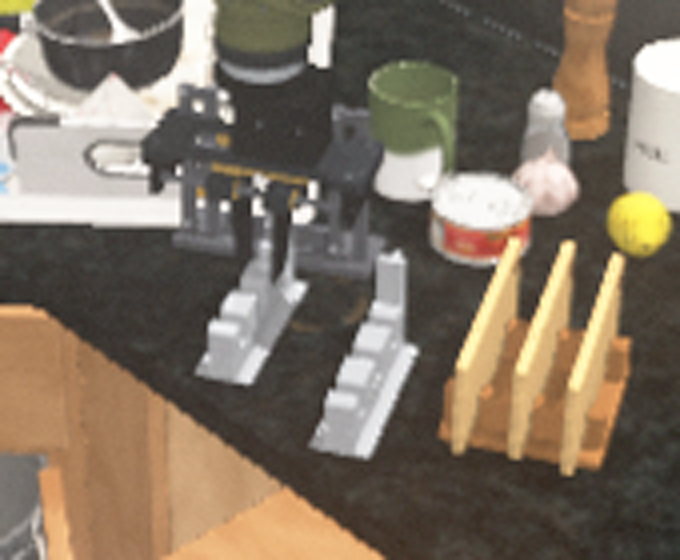

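The arm lies flat and level at crop (250,320), clear of the other one at (370,370). Opening, tilting the tool 20° and regripping near its back.

>>> apply_moves(steps=[[[0,0,0,0,0,0,0.3],[0,0,0,0,0,0,-0.2],[0,0,0,0,0,0,-0.2],[0,0,0,0,0,0,-0.2],[0,0,0,0,0,0.1,-0.2],[0,0,0,0,0,0.16,-0.2],[0,-0.1,0,0,0,0.12,-0.2],[0,-0.2,0,0.03,0,0,-0.2],[0,-0.2,0,0.04,0,0,-0.2],[0,-0.2,0,0.045,0,0,-0.2],[0,0,0,0,0,0,-0.2],[0,0,0,0,0,0,-0.2]]])

```text
clock: 21.6
tcp_pos: [0.5115, -0.1494, 0.1143]
tcp_rot: [3.137, 0.34, 3.141]
contact_force: [0.6, -0.0, -0.4]
opening: 0.602
grip_force: 0.0
```

>>> apply_moves(steps=[[[0,0,0,0.016,0.005,-0.08,-0.2],[0,0,0,0,0,-0.1,-0.2],[0,0,0,0,0,-0.1,-0.2],[0,0,0,0,0,-0.05,-0.2],[0,0,0,0,0,-0.022,-0.2],[0,0,0,0,0,0,-0.2],[0,0,0,0,0,0,-0.2]]])

```text
clock: 22.3
tcp_pos: [0.5172, -0.1485, 0.028]
tcp_rot: [3.138, 0.343, -3.141]
contact_force: [0.3, 0.5, 0.0]
opening: 0.601
grip_force: 0.0
```

>>> apply_moves(steps=[[[0,0,0,0,0,0,0.4],[0,0,0,0,0,0,0.7],[0,0,0,0,0,0,0.7],[0,0,0,0,0,0,0.7],[0,0,0,0,0,0.03,0.7],[0,0,0,0,0,0.06,0.7],[0,0,0,0,0,0.08,0.7],[0,0,0,-0.02,-0.06,0.07,0.7],[0,0,0,0,-0.08,0.02,0.7],[0,0,0,0,-0.044,0,0.7],[0,0,0,0,0,0,0.7],[0,0,0,0,0,0,0.7]]], grip_force=60)

```text
clock: 23.5
tcp_pos: [0.5106, -0.1936, 0.0909]
tcp_rot: [3.136, 0.341, 3.141]
contact_force: [-0.1, -0.2, -0.2]
opening: 0.149
grip_force: 0.0
```

```bash
cat > held2.py <<'E'
from h import *
import sys
np.set_printoptions(precision=4,suppress=True)
cap('wrist'); s=arm.sense(); t=s['tcp_pos']; print(t,s['tcp_rot'],s['contact_force'])
Q,C=pts(('wrist',)); g=(0,180,0,90,90,255)
R=[]
for dy in(-.018,.018):
  q=sel(Q,C,t[0]-.14,t[0]-.03,t[1]+dy-.004,t[1]+dy+.004,t[2]-.08,t[2]+.0,g); R.append(q)
q=np.vstack(R); m=np.abs(q[:,2]-np.median(q[:,2]))<.02; q=q[m]
k=np.polyfit(q[:,0]-t[0],q[:,2],1)
for _ in range(3):
  m=np.abs(q[:,2]-np.polyval(k,q[:,0]-t[0]))<.002; k=np.polyfit(q[m,0]-t[0],q[m,2],1)
print('flange n',m.sum(),'pitch deg (+=nose down)',np.degrees(np.arctan(k[0])))
q=sel(Q,C,t[0]-.15,t[0]-.03,t[1]-.035,t[1]+.035,t[2]-.1,t[2]+.05,g)
q=q[np.abs(q[:,2]-np.polyval(k,q[:,0]-t[0]))<.0025]
r=hull(q);print('flange rect',r); f=np.percentile(q[:,0],1)-.001
back=f+.145*np.cos(np.arctan(k[0]));print('front x',f,'back',back,'back rel tcp',back-t[0],'underside at back (incl +1mm bias)',np.polyval(k,back-t[0])-.003,'underside mid',np.polyval(k,f+.07-t[0])-.003)
a=r[2] if r[1][0]>r[1][1] else r[2]-90
print('yaw',a,'y at back',r[0][1]/1000+np.tan(np.radians(a))*(back-r[0][0]/1000))
for nm,y0,y1 in(('L',-.11,-.02),('R',-.24,-.15)):
    u=sel(Q,C,.555,.6,y0,y1,.02,.165)
    if len(u)>50: print('upr',nm,len(u),'x',np.percentile(u[:,0],[5,50]),'y',np.percentile(u[:,1],[1,50,99]),'z',np.percentile(u[:,2],[1,99]))
E
python3 held2.py
```

```text
[ 0.5106 -0.1933  0.0907] [3.1358 0.3403 3.1414] [ 0.6448 -1.1082 -0.4994]
  return _methods._mean(a, axis=axis, dtype=dtype,
  ret = ret.dtype.type(ret / rcount)
Traceback (most recent call last):
  File "held2.py", line 10, in <module>
    k=np.polyfit(q[:,0]-t[0],q[:,2],1)
TypeError: expected non-empty vector for x
```

```bash
python3 -c "
from h import *
cv2.imwrite('pics/w8.png',load('wrist')['im'][:,:,::-1])"
```

```text
(no output)
```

View pics/w8.png

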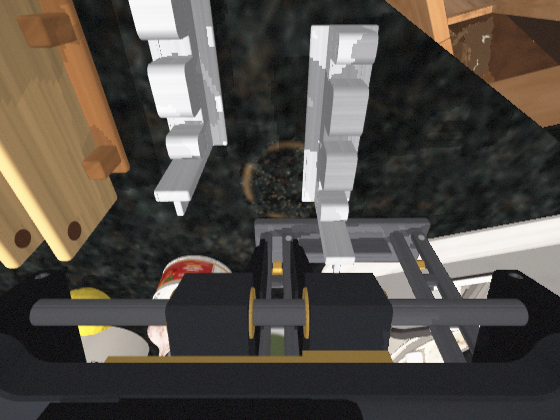

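The fingers are empty at (280,270). The arm still stands at (340,120), so I'll remeasure it.

```bash
python3 arms.py
python3 - <<'E'
from h import *
np.set_printoptions(precision=4,suppress=True)
Q,C=pts(('wrist',)); g=(0,180,0,90,90,255)
for yc in (-.15,):
  for x in np.arange(.36,.57,.008):
    q=sel(Q,C,x,x+.008,yc-.03,yc+.03,.0015,.2,g)
    if len(q)>5: print(round(x+.004,3),'y',np.percentile(q[:,1],[2,50,98]),'z',np.percentile(q[:,2],[2,50,98]),len(q))
E
```

```text
[ 0.5106 -0.1933  0.0907] [3.1358 0.3403 3.1414]
arm top rect (array([ 426. , -260.7]), array([101.8,  23.2])) yaw deg 0.65 flange along [-0.0489  0.049 ] plate along [0.0429 0.0454 0.059  0.0641]
back(from front end) 0.0961486959540401 grip [ 0.4676 -0.2602]
arm top rect (array([ 461.6, -148.9]), array([143.2,  22.6])) yaw deg 0.25 flange along [-0.0714  0.0958] plate along [0.065  0.0664 0.0788 0.0856]
back(from front end) 0.07362582492285655 grip [ 0.4807 -0.1488]
0.388 y [-0.169  -0.1503 -0.1298] z [0.0019 0.0294 0.0448] 560
0.396 y [-0.1712 -0.1559 -0.1381] z [0.002  0.0449 0.047 ] 1061
0.404 y [-0.1714 -0.1586 -0.1389] z [0.0019 0.0434 0.047 ] 772
0.412 y [-0.1713 -0.1579 -0.1298] z [0.0019 0.0197 0.0221] 582
0.42 y [-0.1707 -0.1517 -0.128 ] z [0.0021 0.0258 0.0461] 1188
0.428 y [-0.1708 -0.1556 -0.1284] z [0.002  0.0453 0.0472] 786
0.436 y [-0.171  -0.1566 -0.1388] z [0.0019 0.0453 0.0472] 702
0.444 y [-0.17   -0.1516 -0.1229] z [0.0023 0.0468 0.1844] 1214
0.452 y [-0.1703 -0.1534 -0.1236] z [0.0024 0.1835 0.1848] 932
0.46 y [-0.1714 -0.1599 -0.1391] z [0.0019 0.0163 0.0395] 3
[... 180 characters left out ...]
0.0469] 472
0.492 y [-0.171  -0.1584 -0.1389] z [0.0021 0.0438 0.0467] 391
0.5 y [-0.1715 -0.1635 -0.157 ] z [0.0018 0.0034 0.0424] 145
0.508 y [-0.1701 -0.1526 -0.1385] z [0.0023 0.0326 0.045 ] 623
0.516 y [-0.1707 -0.1562 -0.1387] z [0.0021 0.0451 0.0466] 401
0.524 y [-0.1683 -0.1501 -0.1381] z [0.0025 0.0593 0.0835] 1218
0.532 y [-0.1706 -0.1576 -0.1279] z [0.0021 0.0745 0.0846] 427
0.54 y [-0.1515 -0.1491 -0.1469] z [0.0774 0.0786 0.0795] 26
0.548 y [-0.1513 -0.1497 -0.1464] z [0.0725 0.0786 0.0796] 35
0.556 y [-0.1797 -0.164  -0.1208] z [0.0075 0.0103 0.0116] 106
0.564 y [-0.1787 -0.1599 -0.1207] z [0.0098 0.0109 0.0121] 126
0.572 y [-0.1733 -0.1598 -0.1205] z [0.0099 0.011  0.0119] 108
```

I lifted before the fingers had fully closed; the arm is unmoved (back 535 mm, y −149 mm). Repeating with a longer close.

>>> apply_moves(steps=[[[0,0,0,0,0,0.12,-0.2],[0,0,0,0,0,0.04,-0.2],[0,0,0,0.01,0.08,0,-0.2],[0,0,0,0.01,0.097,0,-0.2],[0,0,0,0,0,-0.1,-0.2],[0,0,0,0,0,-0.12,-0.2],[0,0,0,0,0,-0.12,-0.2],[0,0,0,0,0,-0.06,-0.2],[0,0,0,0,0,-0.013,-0.2],[0,0,0,0,0,0,-0.2],[0,0,0,0,0,0,0.4],[0,0,0,0,0,0,0.7],[0,0,0,0,0,0,0.7],[0,0,0,0,0,0,0.7],[0,0,0,0,0,0,0.7],[0,0,0,0,0,0,0.7],[0,0,0,0,0,0,0.7]]], grip_force=60)

```text
clock: 25.3
tcp_pos: [0.5165, -0.1498, 0.0289]
tcp_rot: [3.137, 0.343, -3.141]
contact_force: [-1.0, 1.6, 3.1]
opening: 0.213
grip_force: 60.0
```

Gripped (20 mm, 60 N). Lifting and placing in line with the right upright.

>>> apply_moves(steps=[[[0,0,0,0,0,0.03,0.8],[0,0,0,0,0,0.06,0.8],[0,0,0,0,0,0.08,0.8],[0,0,0,-0.03,-0.06,0.07,0.8],[0,0,0,0,-0.08,0.02,0.8],[0,0,0,0,-0.042,0,0.8],[0,0,0,0,0,0,0.8],[0,0,0,0,0,0,0.8]]])

```text
clock: 26.1
tcp_pos: [0.5078, -0.1947, 0.092]
tcp_rot: [3.135, 0.34, 3.141]
contact_force: [-0.1, 0.2, -2.7]
opening: 0.208
grip_force: 60.0
```

```bash
python3 held2.py
```

```text
[ 0.5079 -0.1944  0.0921] [3.1354 0.3398 3.1413] [-0.1538  1.0559 -3.2967]
flange n 3797 pitch deg (+=nose down) 6.94934756926352
flange rect ((432.6989440917969, -194.4232940673828), (46.063907623291016, 90.47383880615234), 89.58039093017578)
front x 0.38716719767346786 back 0.5311019555454569 back rel tcp 0.02322021344696279 underside at back (incl +1mm bias) 0.0656620632530474 underside mid 0.05665035683903239
yaw -0.41960906982421875 y at back -0.19514396729453581
upr L 3690 x [0.5657 0.567 ] y [-0.1068 -0.0729 -0.0492] z [0.0209 0.1385]
upr R 854 x [0.566  0.5672] y [-0.2118 -0.1873 -0.1509] z [0.0211 0.135 ]
```

The arm sits 7° nose-down, as the pads allow some pivot. Pushing harder against the upright will square it, since the back face is flat on the upright. Lowering to hook height and pushing in.

>>> apply_moves(steps=[[[0,0,0,0.03,0,-0.016,0.8],[0,0,0,0.04,0,-0.016,0.8],[0,0,0,0.03,0,0,0.8],[0,0,0,0.02,0,0,0.8],[0,0,0,0.01,0,0,0.8],[0,0,0,0.01,0,0,0.8],[0,0,0,0.006,0,0,0.8],[0,0,0,0,0,0,0.8]]])

```text
clock: 26.95
tcp_pos: [0.5451, -0.1952, 0.0855]
tcp_rot: [3.137, 0.342, -3.141]
contact_force: [-0.8, -0.8, -2.8]
opening: 0.203
grip_force: 60.0
```

>>> apply_moves(steps=[[[0,0,0,0.01,0,-0.004,0.8],[0,0,0,0.01,0,0,0.8],[0,0,0,0,0,0,0.8]]])

```text
clock: 27.25
tcp_pos: [0.5484, -0.1953, 0.0841]
tcp_rot: [3.137, 0.337, -3.14]
contact_force: [-13.3, 0.0, 5.5]
opening: 0.21
grip_force: 60.0
```

```bash
python3 held2.py
```

```text
[ 0.5484 -0.1954  0.0841] [ 3.137  0.337 -3.14 ] [-13.7485  -0.0996   4.256 ]
flange n 4357 pitch deg (+=nose down) 0.0037991694614738095
flange rect ((470.064208984375, -195.9770965576172), (96.62544250488281, 46.07780456542969), 0.11357330530881882)
front x 0.42092008073948395 back 0.5659200804207194 back rel tcp 0.01755895602849855 underside at back (incl +1mm bias) 0.0550975189788521 underside mid 0.05509254587767015
yaw 0.11357330530881882 y at back -0.1957870881049256
upr L 4322 x [0.5659 0.567 ] y [-0.1069 -0.0725 -0.0493] z [0.021 0.134]
upr R 2817 x [0.5581 0.5621] y [-0.2166 -0.1945 -0.1521] z [0.022  0.1475]
```

Pushing squared it: pitch 0.0°, back at 565.9 mm, underside 15 mm above its seat. Pressing down.

>>> apply_moves(steps=[[[0,0,0,0.004,0,-0.012,0.8],[0,0,0,0.004,0,-0.012,0.8],[0,0,0,0,0,-0.012,0.8],[0,0,0,0,0,-0.012,0.8],[0,0,0,0,0,0,0.8]]])

```text
clock: 27.8
tcp_pos: [0.5484, -0.1955, 0.0716]
tcp_rot: [3.137, 0.333, -3.139]
contact_force: [-21.0, -1.6, 11.0]
opening: 0.209
grip_force: 60.0
```

>>> apply_moves(steps=[[[0,0,0,0,0,-0.01,0.8],[0,0,0,0,0,-0.01,0.8],[0,0,0,0,0,0,0.8]]])

```text
clock: 28.1
tcp_pos: [0.5485, -0.1955, 0.0686]
tcp_rot: [3.137, 0.332, -3.138]
contact_force: [-33.5, 1.8, 24.7]
opening: 0.205
grip_force: 60.2
```

```bash
python3 held2.py
```

```text
[ 0.5485 -0.1955  0.0686] [ 3.1366  0.3325 -3.1381] [-32.7678   1.7232  24.6421]
flange n 4342 pitch deg (+=nose down) 0.013671546566618408
flange rect ((470.1268615722656, -196.2480010986328), (96.7579574584961, 46.08222579956055), 0.18655505776405334)
front x 0.42093865148615484 back 0.5659386473582656 back rel tcp 0.017390514063389872 underside at back (incl +1mm bias) 0.03979429172114924 underside mid 0.03977639570918753
yaw 0.18655505776405334 y at back -0.19593603682223204
upr L 3871 x [0.5659 0.5671] y [-0.1075 -0.0734 -0.0492] z [0.0207 0.1184]
upr R 2700 x [0.5581 0.5612] y [-0.2167 -0.194  -0.152 ] z [0.0213 0.1321]
```

Underside at 39.8 mm, so it is seated. I'll test the lock by easing off and pulling up slightly.

>>> apply_moves(steps=[[[0,0,0,-0.008,0,0.008,0.8],[0,0,0,-0.004,0,0.008,0.8],[0,0,0,0,0,0.008,0.8],[0,0,0,0,0,0.006,0.8],[0,0,0,0,0,0,0.8]]])

```text
clock: 28.65
tcp_pos: [0.5478, -0.1945, 0.0718]
tcp_rot: [3.136, 0.338, 3.141]
contact_force: [4.8, -3.9, -16.4]
opening: 0.208
grip_force: 60.1
```

```bash
python3 held2.py | grep -v upr
```

```text
[ 0.5478 -0.1945  0.0717] [3.1356 0.3384 3.1412] [  4.9847  -1.8359 -17.1144]
flange n 4102 pitch deg (+=nose down) -0.23815096812264216
flange rect ((469.5801086425781, -194.19056701660156), (46.07380676269531, 96.72608947753906), 89.20761108398438)
front x 0.42042261544075205 back 0.565421362885711 back rel tcp 0.01760362078173283 underside at back (incl +1mm bias) 0.04242287069073792 underside mid 0.04273460616801102
yaw -0.792388916015625 y at back -0.19551611647786407
```

Locked: it resists 17 N of upward pull with 2.6 mm of play. Setting it down, releasing and retreating along the tool axis, then untilting towards the second arm.

>>> apply_moves(steps=[[[0,0,0,0,0,-0.012,0.8],[0,0,0,0,0,-0.002,0.8],[0,0,0,0,0,0,0.3],[0,0,0,0,0,0,-0.2],[0,0,0,0,0,0,-0.2],[0,0,0,0,0,0,-0.2],[0,0,0,-0.02,0,0.06,-0.2],[0,0,0,-0.04,0,0.12,-0.2],[0,0,0,-0.06,0,0.15,-0.2],[0,0,0,-0.08,0,0.15,-0.2],[0,0,0,-0.08,0,0.1,-0.2],[0,0,0,0,0,0,-0.2]]])

```text
clock: 29.9
tcp_pos: [0.4806, -0.1969, 0.2231]
tcp_rot: [-3.139, 0.351, -3.14]
contact_force: [1.1, 0.2, 0.4]
opening: 0.598
grip_force: 0.0
```

```bash
sed -i 's/t=sel(Q,C,.25,.55,-.33,-.1,.040,.052,g)/t=sel(Q,C,.25,.55,-.33,-.1,.040,.052,g)/' arms.py; python3 arms.py w9.png; python3 prof.py -.195 | head -20
```

```text
[ 0.4806 -0.1969  0.2231] [-3.1394  0.3514 -3.1403]
arm top rect (array([ 443.9, -239.1]), array([143.1,  22.3])) yaw deg 2.46 flange along [-0.0713  0.0689] plate along [0.0652 0.0686 0.0881 0.1247]
back(from front end) 0.07370801171130192 grip [ 0.4631 -0.2383]
blocks 0.422 [0.0379 0.0716 0.0799] 312
blocks 0.43 [-0.0013  0.0799  0.0811] 175
blocks 0.438 [0.0781 0.0787 0.0793] 25
blocks 0.446 [0.0546 0.0566 0.0768] 180
blocks 0.454 [0.0564 0.0797 0.0819] 225
blocks 0.462 [0.0806 0.0814 0.0824] 128
blocks 0.47 [0.0808 0.0818 0.0828] 123
blocks 0.478 [0.0802 0.0818 0.0828] 87
blocks 0.494 [0.0576 0.0714 0.0823] 257
blocks 0.502 [0.082  0.083  0.0841] 116
blocks 0.51 [0.0826 0.0835 0.0844] 104
blocks 0.518 [0.0827 0.0837 0.0848] 97
blocks 0.526 [0.081  0.0829 0.0842] 33
blocks 0.542 [0.0624 0.0782 0.085 ] 231
blocks 0.55 [0.0842 0.0849 0.0861] 82
blocks 0.558 [0.084  0.1079 0.1238] 427
blocks 0.566 [0.1185 0.1494 0.153 ] 66
flange 0.422 [0.0353 0.0365 0.0378] 30
flange 0.43 [-0.0009  0.0371  0.0383] 63
flange 0.438 [0.0359 0.0373 0.0384] 55
```

The second arm was knocked to about (444, −239) mm with 2.5° yaw, next to the seated one, which sags 2.3° (allowed). I'll grip its front block, drag it forward to clear space, then regrip it near its back as before.

>>> apply_moves(steps=[[[0,0.17,0,-0.09,0,0,-0.2],[0,0.18,0.03,-0.1,-0.05,0,-0.2],[0,0.18,0.03,-0.1,-0.06,0,-0.2],[0,0.172,0.026,-0.1,-0.069,0,-0.2],[0,0,0,0,0,-0.12,-0.2],[0,0,0,0,0,-0.16,-0.2],[0,0,0,0,0,-0.16,-0.2],[0,0,0,0,0,-0.16,-0.2],[0,0,0,0,0,-0.1,-0.2],[0,0,0,0,0,-0.06,-0.2],[0,0,0,0,0,-0.016,-0.2],[0,0,0,0,0,0,-0.2],[0,0,0,0,0,0,0.5],[0,0,0,0,0,0,0.7],[0,0,0,0,0,0,0.7],[0,0,0,0,0,0,0.7],[0,0,0,0,0,0,0.7],[0,0,0,0,0,0,0.7]]], grip_force=40)

```text
clock: 31.75
tcp_pos: [0.382, -0.2404, 0.023]
tcp_rot: [3.132, -0.008, -3.099]
contact_force: [-0.8, -0.3, 2.5]
opening: 0.224
grip_force: 40.0
```

>>> apply_moves(steps=[[[0,0,-0.04,-0.02,0,0.004,0.7],[0,0,-0.044,-0.06,0,0,0.7],[0,0,0,-0.08,0,0,0.7],[0,0,0,-0.08,0,0,0.7],[0,0,0,-0.08,0.01,0,0.7],[0,0,0,-0.04,0.03,0,0.7],[0,0,0,0,0,-0.004,0.7],[0,0,0,0,0,0,0.3],[0,0,0,0,0,0,-0.2],[0,0,0,0,0,0,-0.2],[0,0,0,0,0,0,-0.2],[0,0,0,0,0,0.1,-0.2],[0,0,0,0.04,0,0.16,-0.2],[0,-0.14,0,0.08,0,0.16,-0.2],[0,-0.18,0,0.1,0,0.16,-0.2],[0,-0.18,0,0.1,0,0.1,-0.2],[0,-0.18,0,0.1,0,0,-0.2],[0,0,0,0,0,0,-0.2],[0,0,0,0,0,0,-0.2]]])

```text
clock: 33.65
tcp_pos: [0.3958, -0.2296, 0.1914]
tcp_rot: [3.13, 0.328, -3.141]
contact_force: [0.2, -0.5, -0.5]
opening: 0.598
grip_force: 0.0
```

```bash
python3 arms.py w10.png
python3 - <<'E'
from h import *
np.set_printoptions(precision=4,suppress=True)
Q,C=pts(('wrist',)); g=(0,180,0,90,90,255)
for x in np.arange(.26,.46,.012):
    q=sel(Q,C,x,x+.012,-.27,-.20,.0015,.1,g)
    if len(q)>5: print(round(x+.006,3),'y',np.percentile(q[:,1],[2,50,98]),'z',np.percentile(q[:,2],[2,50,98]),len(q))
E
```

```text
[ 0.3958 -0.2296  0.1914] [ 3.1302  0.3277 -3.141 ]
arm top rect (array([ 349.5, -230.3]), array([ 22.1, 138.5])) yaw deg -0.14 flange along [-0.0684  0.0729] plate along [0.0675 0.0746 0.1174 0.1266]
back(from front end) 0.07658768876635458 grip [ 0.3716 -0.2303]
arm top rect (array([ 484.5, -206.9]), array([ 22.1, 131.9])) yaw deg -9.3 flange along [-0.0971 -0.0541] plate along [0.0078 0.0411 0.0764 0.0822]
back(from front end) 0.0479337384138651 grip [ 0.478  -0.2059]
0.278 y [-0.2511 -0.2302 -0.2089] z [0.002  0.0334 0.0458] 320
0.29 y [-0.2516 -0.2302 -0.2084] z [0.002  0.0447 0.0472] 680
0.302 y [-0.2521 -0.231  -0.208 ] z [0.0018 0.0041 0.0286] 536
0.314 y [-0.2515 -0.2302 -0.2085] z [0.002  0.0341 0.0471] 724
0.326 y [-0.2519 -0.2302 -0.2086] z [0.0021 0.0453 0.0473] 545
0.338 y [-0.2522 -0.2301 -0.2083] z [0.0018 0.0043 0.047 ] 433
0.35 y [-0.2522 -0.231  -0.2086] z [0.0018 0.0207 0.0431] 537
0.362 y [-0.2521 -0.2311 -0.2086] z [0.0019 0.0447 0.0472] 476
0.374 y [-0.2525 -0.2301 -0.2082] z [0.0018 0.0452 0.0471] 416
0.386 y [-0.2529 -0.2301 -0.2087] z [0.0018 0.0038 0.0466] 274
0.398 y [-0.2513 -0.231  -0.2093] z [0.0021 0.0252 0.0459] 468
0.41 y [-0.2526 -0.2311 -0.2081] z [0.0019 0.0444 0.0471] 349
0.422 y [-0.25   -0.2257 -0.2006] z [0.0024 0.0632 0.0845] 884
0.434 y [-0.2323 -0.2113 -0.201 ] z [0.0359 0.0439 0.0806] 195
0.446 y [-0.2168 -0.2067 -0.2005] z [0.0364 0.049  0.0795] 181
0.458 y [-0.2177 -0.2067 -0.2004] z [0.037  0.0454 0.0821] 162
```

View pics/w10.png

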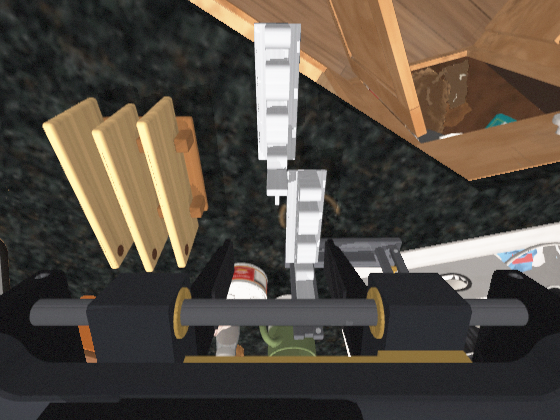

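The second arm now lies at (275,100), clear, with its back at 425 mm and y −230 mm. The seated arm is at (305,230). Regripping near the back.

>>> apply_moves(steps=[[[-0.023,-0.1,0,0.042,-0.003,-0.1,-0.2],[0,0,0,0,0,-0.14,-0.2],[0,0,0,0,0,-0.14,-0.2],[0,0,0,0,0,-0.12,-0.2],[0,0,0,0,0,-0.08,-0.2],[0,0,0,0,0,-0.05,-0.2],[0,0,0,0,0,-0.024,-0.2],[0,0,0,0,0,0,-0.2],[0,0,0,0,0,0,0.5],[0,0,0,0,0,0,0.8],[0,0,0,0,0,0,0.8],[0,0,0,0,0,0,0.8],[0,0,0,0,0,0,0.8],[0,0,0,0,0,0,0.8],[0,0,0,0,0,0,0.8]]], grip_force=60)

```text
clock: 35.2
tcp_pos: [0.4074, -0.2308, 0.0293]
tcp_rot: [-3.139, 0.381, -3.136]
contact_force: [-0.7, 1.5, 3.2]
opening: 0.206
grip_force: 60.0
```

>>> apply_moves(steps=[[[0,0,0,-0.01,0,0.03,0.8],[0,0,0,-0.01,0,0.08,0.8],[0,0,0,0,0,0.12,0.8],[0,0,0,0,0,0.14,0.8],[0,0,0,0,0,0.14,0.8],[0,0,0,0,0.03,0.12,0.8],[0,0,0,0.02,0.09,0.05,0.8],[0,0,0,0.06,0.11,0,0.8],[0,0,0,0.07,0.11,0,0.8],[0,0,0,0.07,0.11,0,0.8],[0,0,0,0.07,0.11,0,0.8],[0,0,0,0.06,0.09,0,0.8],[0,0,0,0.05,0.013,-0.06,0.8],[0,0,0,0.02,0,-0.12,0.8],[0,0,0,0,0,-0.12,0.8],[0,0,0,0,0,-0.09,0.8],[0,0,0,0,0,-0.03,0.8],[0,0,0,0,0,0,0.8],[0,0,0,0,0,0,0.8]]])

```text
clock: 37.1
tcp_pos: [0.5081, -0.0655, 0.0956]
tcp_rot: [-3.138, 0.383, -3.136]
contact_force: [0.4, -0.8, 0.7]
opening: 0.098
grip_force: 0.0
```

```bash
python3 held2.py
```

```text
return _methods._mean(a, axis=axis, dtype=dtype,
  ret = ret.dtype.type(ret / rcount)
Traceback (most recent call last):
  File "held2.py", line 10, in <module>
    k=np.polyfit(q[:,0]-t[0],q[:,2],1)
TypeError: expected non-empty vector for x
```

The arm slipped out of the fingers. Finding it.

```bash
python3 -c "
from h import *
cap('scene','sc11.png')
c=cv2.imread('pics/sc11.png')[150:310,190:370];a=cv2.resize(c,None,fx=3,fy=3,interpolation=cv2.INTER_CUBIC)
z=load('wrist')['im'][:,:,::-1]
cv2.imwrite('pics/sc11c.png',cv2.hconcat([a[:480],cv2.resize(z,(260,195)) if 0 else cv2.copyMakeBorder(cv2.resize(z,(260,195)),0,285,0,0,cv2.BORDER_CONSTANT)]))"
```

```text
(no output)
```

View pics/sc11c.png

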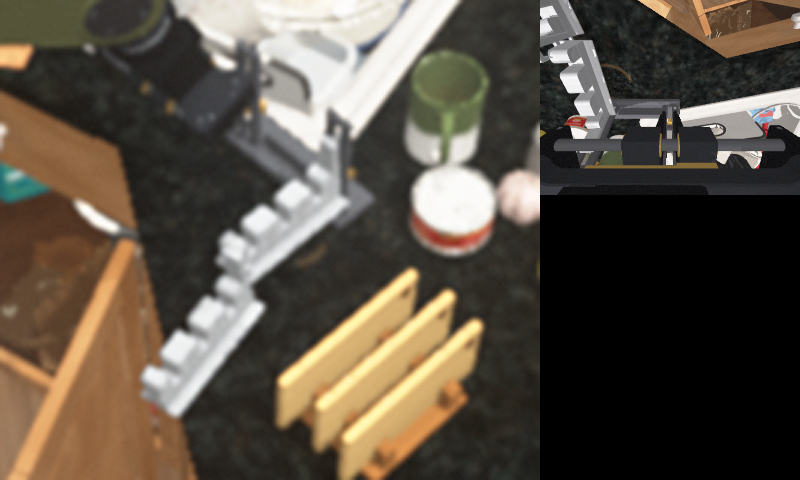

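The arm still lies on the worktop near (205,345) in the crop, slightly turned, and the seated arm is fine. The near-back grip is too weak for carrying, so this time I'll use the mid-block grip, held high and with a stronger push against the upright.

>>> apply_moves(steps=[[[0,0,0,-0.05,0,0.14,-0.2],[0,0,0,-0.05,0,0.18,-0.2],[0,0,0,-0.05,0,0.18,-0.2],[0,0.15,-0.005,-0.07,-0.08,0.1,-0.2],[0,0.16,-0.005,-0.07,-0.11,0,-0.2],[0,0.16,0,-0.07,-0.12,0,-0.2],[0,0.16,0,-0.07,-0.12,0,-0.2],[0,0.14,0,-0.07,-0.12,0,-0.2],[0,0,0,-0.05,-0.11,0,-0.2],[0,0,0,0,0,0,-0.2],[0,0,0,0,0,0,-0.2]]])

```text
clock: 38.3
tcp_pos: [0.3699, -0.2304, 0.245]
tcp_rot: [-3.139, -0.002, 3.14]
contact_force: [-0.1, 0.3, -0.3]
opening: 0.6
grip_force: 0.0
```

```bash
python3 arms.py
python3 - <<'E'
from h import *
np.set_printoptions(precision=4,suppress=True)
Q,C=pts(('wrist',)); g=(0,180,0,90,90,255)
for x in np.arange(.26,.46,.012):
    q=sel(Q,C,x,x+.012,-.28,-.18,.0015,.1,g); b=q[(q[:,2]>.042)&(q[:,2]<.05)]
    if len(q)>5: print(round(x+.006,3),'y',np.percentile(q[:,1],[2,50,98]),'z',np.percentile(q[:,2],[2,50,98]),len(q), np.percentile(b[:,1],[3,97]) if len(b)>9 else '')
E
```

```text
[ 0.3699 -0.2304  0.245 ] [-3.139  -0.0023  3.14  ]
arm top rect (array([ 346.1, -229.8]), array([138.7,  22.9])) yaw deg 10.64 flange along [-0.0642  0.0332] plate along [0.0627 0.0849 0.1238 0.1305]
back(from front end) 0.0808368318592026 grip [ 0.372 -0.225]
arm top rect (array([ 488.9, -214.4]), array([112.4,  12.7])) yaw deg 0.3 flange along [0.0354 0.0354] plate along [0.0056 0.0174 0.0736 0.0787]
back(from front end) 0.18038572761234664 grip [ 0.6148 -0.2137]
0.278 y [-0.2529 -0.2406 -0.2319] z [0.0385 0.0427 0.0444] 98 [-0.2528 -0.2319]
0.29 y [-0.2664 -0.2455 -0.2307] z [0.0017 0.0421 0.0451] 233 [-0.2517 -0.2307]
0.302 y [-0.2641 -0.2427 -0.2252] z [0.0017 0.0196 0.0445] 283 [-0.2436 -0.2269]
0.314 y [-0.2614 -0.2395 -0.2182] z [0.0019 0.0454 0.0483] 303 [-0.2458 -0.2257]
0.326 y [-0.2589 -0.2358 -0.2153] z [0.0025 0.0465 0.0493] 306 [-0.2445 -0.2231]
0.338 y [-0.2575 -0.2348 -0.2124] z [0.0036 0.0084 0.0494] 239 [-0.2421 -0.2218]
0.35 y [-0.2548 -0.2307 -0.2109] z [0.0047 0.0247 0.0512] 356 [-0.2384 -0.2179]
0.362 y [-0.2522 -0.2282 -0.2079] z [0.0063 0.0502 0.053 ] 291 [-0.238 -0.217]
0.374 y [-0.2494 -0.2262 -0.2056] z [0.007 0.051 0.054] 278 
0.386 y [-0.2481 -0.228  -0.2033] z [0.0085 0.0122 0.0516] 192 
0.398 y [-0.2453 -0.2215 -0.2017] z [0.0099 0.0315 0.0564] 372 [-0.2308 -0.2116]
0.41 y [-0.2424 -0.2171 -0.1987] z [0.0112 0.0612 0.0958] 444 
0.422 y [-0.2396 -0.1983 -0.1823] z [0.0127 0.0711 0.0916] 368 [-0.216  -0.1877]
0.434 y [-0.2182 -0.1978 -0.1802] z [0.0355 0.079  0.0903] 125 
0.446 y [-0.2209 -0.1998 -0.1858] z [0.0375 0.0611 0.08  ] 261 
0.458 y [-0.2208 -0.2012 -0.181 ] z [0.037  0.0799 0.0824] 267
```

The second arm's back rests on the seated arm's flange: yaw 11°, 5° nose-down. I'll grip it mid-block with a matching orientation.

>>> apply_moves(steps=[[[0,-0.1,0.19,-0.004,0.014,-0.1,-0.2],[0,-0.09,0.19,0,0,-0.14,-0.2],[0,0,0,0,0,-0.16,-0.2],[0,0,0,0,0,-0.16,-0.2],[0,0,0,0,0,-0.14,-0.2],[0,0,0,0,0,-0.09,-0.2],[0,0,0,0,0,-0.05,-0.2],[0,0,0,0,0,-0.006,-0.2],[0,0,0,0,0,0,-0.2],[0,0,0,0,0,0,0.5],[0,0,0,0,0,0,0.8],[0,0,0,0,0,0,0.8],[0,0,0,0,0,0,0.8],[0,0,0,0,0,0,0.8],[0,0,0,0,0,0,0.8],[0,0,0,0,0,0,0.8]]], grip_force=60)

```text
clock: 39.95
tcp_pos: [0.3688, -0.2264, 0.0327]
tcp_rot: [-3.131, 0.091, -2.951]
contact_force: [-0.3, 1.5, 1.7]
opening: 0.224
grip_force: 59.9
```

>>> apply_moves(steps=[[[0,0,0,0,0,0.04,0.8],[0,0,0,0,0,0.1,0.8],[0,0,0,0,0,0.14,0.8],[0,0,0,0,0,0.14,0.8],[0,0,0,0,0,0.14,0.8],[0,0.05,-0.1,0,0.04,0.12,0.8],[0,0.05,-0.1,0,0.1,0,0.8],[0,0.05,-0.1,0.06,0.12,0,0.8],[0,0.04,-0.08,0.08,0.12,0,0.8],[0,0,0,0.08,0.12,0,0.8],[0,0,0,0.08,0.1,0,0.8],[0,0,0,0.08,0.046,0,0.8],[0,0,0,0.045,0,-0.06,0.8],[0,0,0,0,0,-0.12,0.8],[0,0,0,0,0,-0.12,0.8],[0,0,0,0,0,-0.08,0.8],[0,0,0,0,0,-0.03,0.8],[0,0,0,0,0,0,0.8],[0,0,0,0,0,0,0.8]]])

```text
clock: 41.85
tcp_pos: [0.4757, -0.0653, 0.1012]
tcp_rot: [-3.139, -0.002, 3.142]
contact_force: [0.8, 0.5, -2.6]
opening: 0.221
grip_force: 60.5
```

```bash
python3 held2.py
```

```text
[ 0.4761 -0.0654  0.1017] [-3.139  -0.0012  3.1415] [ 0.0189 -0.9507 -0.8923]
flange n 2017 pitch deg (+=nose down) -17.329324498076925
flange rect ((411.47869873046875, -67.13436126708984), (46.007911682128906, 69.23212432861328), 89.99748992919922)
front x 0.37598249845845383 back 0.5144007273785012 back rel tcp 0.03830448169301198 underside at back (incl +1mm bias) 0.05805727422298682 underside mid 0.07940559973511824
yaw -0.00251007080078125 y at back -0.06713887017823875
upr L 217 x [0.5659 0.5667] y [-0.0821 -0.0791 -0.0482] z [0.0653 0.1005]
upr R 1603 x [0.5556 0.5572] y [-0.2042 -0.1862 -0.1778] z [0.0629 0.117 ]
```

It swung 17° nose-up while lifting. I'll level it by tilting the tool, which also leans the gripper away from the rack, and measure the roll.

>>> apply_moves(steps=[[[0,-0.2,0,0,0,0.03,0.8],[0,-0.2,0,0,0,0,0.8],[0,-0.2,0,0,0,0,0.8],[0,0,0,0,0,0,0.8],[0,0,0,0,0,0,0.8]]])

```text
clock: 42.4
tcp_pos: [0.4754, -0.0654, 0.1089]
tcp_rot: [-3.139, 0.297, 3.141]
contact_force: [0.9, 0.1, -2.2]
opening: 0.221
grip_force: 60.5
```

```bash
cat >> held2.py <<'E'
A=np.c_[q[:,0]-t[0],q[:,1]-t[1],np.ones(len(q))];s_=np.linalg.lstsq(A,q[:,2],rcond=None)[0];print('slopes deg x,y',np.degrees(s_[:2]))
b=sel(Q,C,t[0]-.15,t[0]-.02,t[1]-.03,t[1]+.03,np.median(q[:,2])+.035,np.median(q[:,2])+.05,g);print('blocks y',np.percentile(b[:,1],[3,97]).mean(),'flange y',np.percentile(q[:,1],[1,99]).mean())
E
python3 held2.py; python3 prof.py -.195 | grep blocks | head -20
```

```text
[ 0.476  -0.0655  0.1092] [-3.139   0.2972 -3.1415] [ 0.2027  0.0738 -1.8318]
flange n 2272 pitch deg (+=nose down) -0.7244926707801437
flange rect ((412.846923828125, -67.15589141845703), (45.90736389160156, 66.34587860107422), 89.8232421875)
front x 0.3789338666450856 back 0.5239222747364942 back rel tcp 0.047874540459845405 underside at back (incl +1mm bias) 0.07816025476092667 underside mid 0.07910851741208273
yaw -0.1767578125 y at back -0.06749856060808727
upr L 302 x [0.5657 0.5668] y [-0.1095 -0.0511 -0.0482] z [0.0212 0.1319]
upr R 2237 x [0.5557 0.5669] y [-0.211  -0.1846 -0.1526] z [0.021  0.1363]
slopes deg x,y [-0.748  -2.3429]
blocks y -0.06532611412167208 flange y -0.06709163001656163
blocks 0.422 [0.0378 0.067  0.0798] 820
blocks 0.43 [0.0385 0.0797 0.081 ] 374
blocks 0.438 [0.0367 0.0532 0.0796] 141
blocks 0.446 [0.0394 0.0565 0.0768] 374
blocks 0.454 [0.0419 0.0778 0.0818] 560
blocks 0.462 [0.0402 0.0813 0.0823] 288
blocks 0.47 [0.0408 0.0816 0.0828] 276
blocks 0.478 [0.04   0.0815 0.0826] 164
blocks 0.486 [0.0385 0.0457 0.0575] 61
blocks 0.494 [0.0567 0.0717 0.0818] 519
blocks 0.502 [0.0417 0.0829 0.084 ] 218
blocks 0.51 [0.0436 0.0833 0.0843] 192
blocks 0.518 [0.0451 0.0837 0.0847] 175
blocks 0.526 [0.0413 0.0831 0.0839] 46
blocks 0.534 [0.0428 0.0586 0.0594] 30
blocks 0.542 [0.0602 0.0775 0.0851] 462
blocks 0.55 [0.084  0.085  0.0859] 125
blocks 0.558 [0.0828 0.1191 0.1239] 421
blocks 0.566 [0.0143 0.123  0.1236] 23
```

>>> apply_moves(steps=[[[0.082,0,0,0,0.002,-0.04,0.8],[0,0,0,0,0,-0.04,0.8],[0,0,0,0,0,-0.013,0.8],[0,0,0,0.03,0,0,0.8],[0,0,0,0.04,0,0,0.8],[0,0,0,0.03,0,0,0.8],[0,0,0,0.03,0,0,0.8],[0,0,0,0.02,0,0,0.8],[0,0,0,0,0,0,0.8],[0,0,0,0,0,0,0.8]]])

```text
clock: 43.45
tcp_pos: [0.5124, -0.0645, 0.0842]
tcp_rot: [3.1, 0.295, 3.129]
contact_force: [-0.8, -0.3, -2.3]
opening: 0.222
grip_force: 60.5
```

```bash
python3 held2.py
```

```text
[ 0.5123 -0.0645  0.0841] [3.1004 0.2954 3.1291] [-0.8318  0.797  -1.8337]
flange n 2373 pitch deg (+=nose down) -0.72754590582313
flange rect ((449.4572448730469, -65.07142639160156), (45.91996383666992, 65.46458435058594), 89.87793731689453)
front x 0.4158980714509565 back 0.5608863816340646 back rel tcp 0.048632857278742 underside at back (incl +1mm bias) 0.05335759513319089 underside mid 0.05430985324033443
yaw -0.12206268310546875 y at back -0.0653088149061091
upr L 1307 x [0.5551 0.566 ] y [-0.1088 -0.0685 -0.0486] z [0.0209 0.1344]
upr R 2671 x [0.5555 0.5666] y [-0.199  -0.1824 -0.1524] z [0.0207 0.1265]
slopes deg x,y [-0.7256 -0.0062]
blocks y -0.06512872675298759 flange y -0.06509782100274422
```

>>> apply_moves(steps=[[[0,0,0,0.012,0,0.004,0.8],[0,0,0,0.012,0,0,0.8],[0,0,0,0.008,0,0,0.8],[0,0,0,0.008,0,0,0.8],[0,0,0,0,0,0,0.8]]])

```text
clock: 44.0
tcp_pos: [0.5164, -0.0646, 0.0839]
tcp_rot: [3.101, 0.278, 3.133]
contact_force: [-33.5, -2.6, 20.8]
opening: 0.219
grip_force: 60.2
```

```bash
python3 held2.py | grep -v upr
```

```text
[ 0.5164 -0.0646  0.0839] [3.1009 0.2788 3.1329] [-33.0892  -2.5465  20.0913]
flange n 2385 pitch deg (+=nose down) 0.2227246762759561
flange rect ((453.8426818847656, -65.56685638427734), (65.11312866210938, 45.8646240234375), 0.1693543940782547)
front x 0.42058471548094817 back 0.5655836199393625 back rel tcp 0.049214957139630755 underside at back (incl +1mm bias) 0.0542706369785163 underside mid 0.05397909384920983
yaw 0.1693543940782547 y at back -0.0652365724762898
slopes deg x,y [0.1578 0.0843]
blocks y -0.06558204084729607 flange y -0.0655760147141577
```

Level (0.2°), flush, 14 mm above the seat. Pressing down.

>>> apply_moves(steps=[[[0,0,0,0,0,-0.012,0.8],[0,0,0,0,0,-0.012,0.8],[0,0,0,0,0,-0.012,0.8],[0,0,0,0,0,0,0.8]]])

```text
clock: 44.45
tcp_pos: [0.5186, -0.0641, 0.077]
tcp_rot: [3.099, 0.285, 3.132]
contact_force: [-30.0, -0.1, 24.5]
opening: 0.22
grip_force: 60.2
```

```bash
python3 held2.py | egrep 'TCP|pitch|under|^\['
```

```text
[ 0.5186 -0.064   0.077 ] [3.0993 0.2849 3.1318] [-30.1344   0.3777  23.3708]
flange n 2341 pitch deg (+=nose down) 5.680816003892093
front x 0.4212549627007976 back 0.5655428341782148 back rel tcp 0.046915552389168225 underside at back (incl +1mm bias) 0.05214508694079445 underside mid 0.044755291928003545
```

The push was not quite enough: 5.7° nose-down. A higher grip, nearer the back of the block, gives the needed leverage, so I'll back out, set it down in front of the left upright and regrip.

>>> apply_moves(steps=[[[0,0,0,-0.012,0,0.02,0.8],[0,0,0,-0.01,0,0.02,0.8],[0,0,0,-0.04,0,0.01,0.8],[0,0,0,-0.06,-0.02,0.01,0.8],[0,0,0,-0.02,-0.04,0,0.8],[0,0,0,0,0,-0.06,0.8],[0,0,0,0,0,-0.06,0.8],[0,0,0,0,0,-0.04,0.8],[0,0,0,0,0,-0.03,0.8],[0,0,0,0,0,-0.02,0.8],[0,0,0,0,0,-0.02,0.8],[0,0,0,0,0,0,0.8]]], grip_force=30)

```text
clock: 45.7
tcp_pos: [0.4875, -0.0797, 0.034]
tcp_rot: [3.101, 0.297, 3.129]
contact_force: [0.6, -0.1, -1.1]
opening: 0.227
grip_force: 29.8
```

```bash
python3 held2.py | egrep -v upr
```

```text
[ 0.4874 -0.0797  0.0342] [3.1008 0.2962 3.1294] [-0.8397 -0.1276 -1.2374]
flange n 1748 pitch deg (+=nose down) 2.6429795721050744
flange rect ((422.5100402832031, -83.32572174072266), (71.40747833251953, 45.998085021972656), 2.4107918739318848)
front x 0.3858578018050149 back 0.5307035595579612 back rel tcp 0.043321587697628006 underside at back (incl +1mm bias) 0.006138036186487711 underside mid 0.002683048089708804
yaw 2.4107918739318848 y at back -0.07877065511880049
slopes deg x,y [ 2.6755 -0.6169]
blocks y -0.08290183683188934 flange y -0.0833764752390355
```

>>> apply_moves(steps=[[[0,0,0,0,0,-0.01,0.8],[0,0,0,0,0,-0.006,0.8],[0,0,0,0,0,0,0.3],[0,0,0,0,0,0,-0.2],[0,0,0,0,0,0,-0.2],[0,0,0,0,0,0,-0.2],[-0.082,0,0.09,-0.006,-0.004,0.022,-0.2],[0,0,0,0,0,0,-0.2],[0,0,0,0,0,0,-0.2]]])

```text
clock: 46.65
tcp_pos: [0.4856, -0.0804, 0.0353]
tcp_rot: [-3.141, 0.295, -3.097]
contact_force: [-0.4, 0.4, 0.2]
opening: 0.598
grip_force: 0.0
```

```bash
python3 held2.py | egrep -v upr
```

```text
[ 0.4854 -0.0805  0.0351] [-3.1406  0.2951 -3.0974] [-0.2869 -1.7767  0.6169]
flange n 2020 pitch deg (+=nose down) 0.09492507305340826
flange rect ((420.7676696777344, -83.00251770019531), (70.4990005493164, 46.11454772949219), 2.099491834640503)
front x 0.3845904953858367 back 0.5295902963851741 back rel tcp 0.044166021228146446 underside at back (incl +1mm bias) 7.056473753395878e-05 underside mid -5.369167651944704e-05
yaw 2.099491834640503 y at back -0.07901313958876205
slopes deg x,y [ 0.0635 -0.0566]
blocks y -0.08315222634855265 flange y -0.08306243933730206
```

>>> apply_moves(steps=[[[0,0,0,0,0,0,0.5],[0,0,0,0,0,0,0.8],[0,0,0,0,0,0,0.8],[0,0,0,0,0,0,0.8],[0,0,0,0,0,0,0.8],[0,0,0,0,0,0,0.8],[0,0,0,0,0,0.02,0.8],[0,0,0,0,0,0.05,0.8],[0,0,-0.04,-0.01,0.02,0.07,0.8],[0,0,-0.04,-0.01,0.03,0.07,0.8],[0,0,0,0,0.012,0.02,0.8],[0,0,0,0,0,0,0.8],[0,0,0,0,0,0,0.8]]], grip_force=60)

```text
clock: 48.0
tcp_pos: [0.4803, -0.0651, 0.0924]
tcp_rot: [-3.14, 0.295, -3.136]
contact_force: [-0.4, -0.2, -0.1]
opening: 0.102
grip_force: 0.0
```

```bash
python3 held2.py | egrep -v upr
```

```text
[ 0.48   -0.0651  0.0919] [-3.1402  0.2938 -3.1365] [-0.6156  0.9582  0.5783]
flange n 643 pitch deg (+=nose down) 1.852701766591017
flange rect ((415.99957275390625, -83.1492691040039), (60.340206146240234, 22.09671401977539), 2.0229716300964355)
front x 0.38538460489122645 back 0.5303088054627432 back rel tcp 0.05034142664946961 underside at back (incl +1mm bias) 0.04600944204403478 underside mid 0.043585867377935746
yaw 2.0229716300964355 y at back -0.07911161613801335
slopes deg x,y [ 0.8708 -0.0974]Traceback (most recent call last):
  File "held2.py", line 24, in <module>
    b=sel(Q,C,t[0]-.15,t[0]-.02,t[1]-.03,t[1]+.03,np.median(q[:,2])+.035,np.median(q[:,2])+.05,g);print('blocks y',np.percentile(b[:,1],[3,97]).mean(),'flange y',np.percentile(q[:,1],[1,99]).mean())
                                                                                                                   ~~~~~~~~~~~~~^^^^^^^^^^^^^^^
    return _quantile_unchecked(
        a, q, axis, out, overwrite_input, method, keepdims, weights)
    return _ureduce(a,
                    func=_quantile_ureduce_func,
    ...<5 lines>...
                    overwrite_input=overwrite_input,
                    method=method)
    r = func(a, **kwargs)
    result = _quantile(arr,
                       quantiles=q,
    ...<2 lines>...
                       out=out,
                       weights=wgt)
    slices_having_nans = np.isnan(arr[-1, ...])
                                  ~~~^^^^^^^^^
IndexError: index -1 is out of bounds for axis 0 with size 0
```

Missed: a grip that high slips off the rounded comb. I'll grip lower and 26 mm from the back, with 15° of tilt.

>>> apply_moves(steps=[[[0,0,0,0,0,0.06,-0.2],[0,0.064,0.063,0,0,0.04,-0.2],[0,0,0,0,0,0,-0.2],[0,0,0,0.05,-0.03,0,-0.2],[0,0,0,0.051,-0.03,0,-0.2],[0,0,0,0,0,-0.1,-0.2],[0,0,0,0,0,-0.12,-0.2],[0,0,0,0,0,-0.1,-0.2],[0,0,0,0,0,-0.04,-0.2],[0,0,0,0,0,-0.018,-0.2],[0,0,0,0,0,-0.006,-0.2],[0,0,0,0,0,0,-0.2],[0,0,0,0,0,0,-0.2]]])

```text
clock: 49.35
tcp_pos: [0.5068, -0.0804, 0.0232]
tcp_rot: [-3.14, 0.266, -3.105]
contact_force: [0.3, 0.9, 0.1]
opening: 0.597
grip_force: 0.0
```

>>> apply_moves(steps=[[[0,0,0,0,0,0,0.4],[0,0,0,0,0,0,0.7],[0,0,0,0,0,0,0.7],[0,0,0,0,0,0,0.7],[0,0,0,0,0,0,0.7],[0,0,0,0,0,0,0.7],[0,0,0,0,0,0,0.7],[0,0,0,0,0,0,0.7],[0,0,0,0,0,0,0.7]]], grip_force=45)

```text
clock: 50.25
tcp_pos: [0.5057, -0.08, 0.0218]
tcp_rot: [-3.141, 0.263, -3.105]
contact_force: [-0.0, 1.6, 0.7]
opening: 0.221
grip_force: 45.1
```

>>> apply_moves(steps=[[[0,0,0,0,0,0.01,0.7],[0,0,0,0,0,0.03,0.7],[0,0,0,0,0,0.05,0.7],[0,0,-0.037,-0.01,0.02,0.06,0.7],[0,0,-0.036,-0.01,0.03,0.06,0.7],[0,0,0,0,0.01,0.03,0.7],[0,0,0,0,0,0.01,0.7],[0,0,0,0,0,0,0.7]]])

```text
clock: 51.05
tcp_pos: [0.501, -0.0652, 0.0848]
tcp_rot: [-3.14, 0.264, -3.141]
contact_force: [-0.5, -0.2, -2.5]
opening: 0.221
grip_force: 45.1
```

```bash
python3 held2.py | egrep -v upr
```

```text
[ 0.5006 -0.0652  0.0841] [-3.1404  0.2628  3.1416] [-0.1439  0.3946 -2.5713]
flange n 3953 pitch deg (+=nose down) 0.36704312558042884
flange rect ((425.907958984375, -65.44467163085938), (46.15315628051758, 89.2983627319336), 89.94393920898438)
front x 0.380367824429142 back 0.525364849165566 back rel tcp 0.02479013384703932 underside at back (incl +1mm bias) 0.06315840965139094 underside mid 0.06267796381115737
yaw -0.056060791015625 y at back -0.06554198479706783
slopes deg x,y [0.4054 0.1308]
blocks y -0.06549307494301548 flange y -0.06542737097316106
```

Held firmly and level, y −65.5 mm. Going to hook height and pushing in.

>>> apply_moves(steps=[[[0,0,0,0.03,0.001,-0.016,0.7],[0,0,0,0.04,0,-0.016,0.7],[0,0,0,0.04,0,0,0.7],[0,0,0,0.03,0,0,0.7],[0,0,0,0.014,0,0,0.7],[0,0,0,0.01,0,0,0.7],[0,0,0,0.008,0,0,0.7],[0,0,0,0,0,0,0.7]]], grip_force=60)

```text
clock: 51.9
tcp_pos: [0.5414, -0.0648, 0.0755]
tcp_rot: [-3.14, 0.256, -3.141]
contact_force: [-9.9, 0.3, 3.8]
opening: 0.217
grip_force: 60.1
```

>>> apply_moves(steps=[[[0,0,0,0.008,0,0,0.7],[0,0,0,0.004,0,-0.01,0.7],[0,0,0,0,0,-0.012,0.7],[0,0,0,0,0,-0.012,0.7],[0,0,0,0,0,0,0.7]]])

```text
clock: 52.4
tcp_pos: [0.5413, -0.0645, 0.0657]
tcp_rot: [-3.141, 0.25, -3.14]
contact_force: [-18.1, -1.8, 7.2]
opening: 0.221
grip_force: 60.3
```

```bash
python3 held2.py | egrep  'pitch|under|^\['
```

```text
[ 0.5414 -0.0645  0.0655] [-3.1411  0.2499 -3.1403] [-19.3739  -1.7296   7.2926]
flange n 3894 pitch deg (+=nose down) 0.03514725643097703
front x 0.4208312580254786 back 0.5658312307435174 back rel tcp 0.024478219346012353 underside at back (incl +1mm bias) 0.04402633467995465 underside mid 0.04398032703983718
```

Level, 4 mm to go.

>>> apply_moves(steps=[[[0,0,0,0,0,-0.01,0.7],[0,0,0,0,0,-0.01,0.7],[0,0,0,0,0,-0.006,0.7],[0,0,0,0,0,0,0.7]]])

```text
clock: 52.85
tcp_pos: [0.5414, -0.0644, 0.0614]
tcp_rot: [-3.142, 0.249, -3.14]
contact_force: [-31.9, 0.2, 25.1]
opening: 0.217
grip_force: 60.4
```

```bash
python3 held2.py | egrep  'pitch|under|^\['
```

```text
[ 0.5414 -0.0644  0.0614] [-3.1414  0.2488 -3.1397] [-31.9177   0.2799  24.5569]
flange n 3906 pitch deg (+=nose down) 0.0008563301428287002
front x 0.42055351375727124 back 0.5655535137410764 back rel tcp 0.024131756015800865 underside at back (incl +1mm bias) 0.03976556220109682 underside mid 0.03976444126756125
```

>>> apply_moves(steps=[[[0,0,0,-0.008,0,0.008,0.7],[0,0,0,-0.004,0,0.008,0.7],[0,0,0,0,0,0.008,0.7],[0,0,0,0,0,0.006,0.7],[0,0,0,0,0,0,0.7]]])

```text
clock: 53.4
tcp_pos: [0.5409, -0.0642, 0.0647]
tcp_rot: [3.141, 0.257, 3.141]
contact_force: [3.9, -1.8, -22.4]
opening: 0.219
grip_force: 60.4
```

Both arms are locked; this one resists 22 N. Releasing and rising to look at the notches and boards.

>>> apply_moves(steps=[[[0,0,0,0,0,-0.012,0.7],[0,0,0,0,0,-0.002,0.3],[0,0,0,0,0,0,-0.2],[0,0,0,0,0,0,-0.2],[0,0,0,0,0,0,-0.2],[0,0,0,-0.02,0,0.07,-0.2],[0,0,0,-0.04,0,0.14,-0.2],[0,0,0,-0.05,0,0.16,-0.2],[0,0.12,0,0,-0.04,0.16,-0.2],[0,0.13,0,0,-0.06,0.16,0.0],[0,0.13,0,0,-0.08,0.16,0.2],[0,0.133,0,0,-0.08,0.12,0.368],[0,0,0,0,0,0,0.368],[0,0,0,0,0,0,0.368]]])

```text
clock: 54.8
tcp_pos: [0.517, -0.1301, 0.3088]
tcp_rot: [-3.14, 0.009, 3.141]
contact_force: [0.6, -0.7, -0.8]
opening: 0.32
grip_force: 0.0
```

```bash
cat > notch.py <<'E'
from h import *
np.set_printoptions(precision=4,suppress=True)
s=arm.sense();print(s['tcp_pos'],s['tcp_rot'],'q',s['joint_pos'])
cap('wrist','w12.png')
Q,C=pts(('wrist',)); g=(0,180,0,90,90,255)
for yc in(-.0653,-.1953):
  q=sel(Q,C,.40,.57,yc-.008,yc+.008,.03,.1,g)
  xs=np.arange(.415,.568,.003);row=[]
  for x in xs:
    p=q[(q[:,0]>=x)&(q[:,0]<x+.003)]
    row.append((round(x+.0015,4),int(round(np.median(p[:,2])*1000)) if len(p)>3 else -1))
  print(yc,row)
w=(10,35,40,255,120,255)
t=sel(Q,C,.3,.56,-.47,-.31,.080,.10,w)
for y in(-.347,-.387,-.427):
  p=t[np.abs(t[:,1]-y)<.012]
  if len(p)>50:
    r=hull(p);print('board',len(p),np.round(r[0],1),np.round(r[1],1),round(r[2],2),'z',np.percentile(p[:,2],[50,95]))
E
python3 notch.py
```

```text
[ 0.517  -0.1301  0.3088] [-3.1402  0.0094  3.1408] q [-0.3482 -0.1885  1.7762  0.0019  1.5445 -1.9183]
-0.0653 [(np.float64(0.4165), -1), (np.float64(0.4195), 77), (np.float64(0.4225), 79), (np.float64(0.4255), 80), (np.float64(0.4285), 80), (np.float64(0.4315), 80), (np.float64(0.4345), 79), (np.float64(0.4375), 56), (np.float64(0.4405), 56), (np.float64(0.4435), 56), (np.float64(0.4465), 56), (np.float64(0.4495), 57), (np.float64(0.4525), 80), (np.float64(0.4555), 81), (np.float64(0.4585), 81), (np.float64(0.4615), 82), (np.float64(0.4645), 82), (np.float64(0.4675), 82), (np.float64(0.4705), 82), (np.float64(0.4735), 82), (np.float64(0.4765), 82), (np.float64(0.4795), 81), (np.float64(0.4825), -1), (np.float64(0.4855), 57), (np.float64(0.4885), 58), (np.float64(0.4915), 58), (np.float64(0.4945), 66), (np.float64(0.4975), 82), (np.float64(0.5005), 83), (np.float64(0.5035), 83), (np.float64(0.5065), 83), (np.float64(0.5095), 83), (np.float64(0.5125), 84), (np.float64(0.5155), 84), (np.float64(0.5185), 84), (np.float64(0.5215), 84), (np.float64(0.5245), 82), (np.float64(0.5275), -1),
[... 1163 characters left out ...]
64(0.5095), 83), (np.float64(0.5125), 84), (np.float64(0.5155), 84), (np.float64(0.5185), 84), (np.float64(0.5215), 84), (np.float64(0.5245), 83), (np.float64(0.5275), 81), (np.float64(0.5305), -1), (np.float64(0.5335), 60), (np.float64(0.5365), 60), (np.float64(0.5395), 72), (np.float64(0.5425), 84), (np.float64(0.5455), 85), (np.float64(0.5485), 85), (np.float64(0.5515), 85), (np.float64(0.5545), 84), (np.float64(0.5575), 89), (np.float64(0.5605), -1), (np.float64(0.5635), -1), (np.float64(0.5665), -1)]
board 1471 [ 435.5 -345.8] [179.1  11.4] 0.35 z [0.0883 0.0901]
board 1531 [ 443.  -386.5] [178.5  11.4] 0.41 z [0.0881 0.0901]
board 1640 [ 437.2 -425.7] [178.1  11.4] 0.82 z [0.088 0.09 ]
```

Both arms are seated and parallel, with notches at x ≈ 443.5, 489 and 534 mm. The boards are at (435.5, −345.8), (443, −386.5) and (437, −425.7) mm with their tops at 89 mm, which fits. Fetching board 1.

>>> apply_moves(steps=[[[0,0.019,0,-0.054,-0.144,-0.073,0.368],[0,0,0,-0.054,-0.144,-0.073,0.368],[0,0,0,-0.054,-0.144,-0.073,0.368],[0,0,0,-0.054,-0.144,-0.073,0.368],[0,0,0,-0.054,-0.144,-0.073,0.368],[0,0,0,-0.054,-0.144,-0.073,0.368],[0,0,0,0,0,0,0.368],[0,0,0,0,0,-0.04,0.368],[0,0,0,0,0,-0.08,0.368],[0,0,0,0,0,0,0.368]]], grip_force=30)

```text
clock: 55.85
tcp_pos: [0.4342, -0.3429, 0.1648]
tcp_rot: [3.138, -0.007, -3.14]
contact_force: [-0.6, 0.9, -1.0]
opening: 0.316
grip_force: 0.0
```

>>> apply_moves(steps=[[[0,-0.01,0,0.004,-0.01,0,0.368],[0,0,0,0,0,-0.08,0.368],[0,0,0,0,0,-0.12,0.368],[0,0,0,0,0,-0.12,0.368],[0,0,0,0,0,-0.07,0.368],[0,0,0,0,0,-0.03,0.368],[0,0,0,0,0,0,0.368],[0,0,0,0,0,0,0.7],[0,0,0,0,0,0,0.95],[0,0,0,0,0,0,0.95],[0,0,0,0,0,0,0.95],[0,0,0,0,0,0,0.95],[0,0,0,0,0,0,0.95]]], grip_force=30)

```text
clock: 57.15
tcp_pos: [0.4369, -0.3487, 0.0646]
tcp_rot: [-3.14, 0.004, 3.141]
contact_force: [-0.1, 1.9, 6.0]
opening: 0.101
grip_force: 29.9
```

>>> apply_moves(steps=[[[0,0,0,0,0,0.04,0.95],[0,0,0,0,0,0.1,0.95],[0,0,0,0,0,0.16,0.95],[0,0,0,0,0,0.16,0.95],[0,0,0,0,0,0.16,0.95],[0,0,0,0,0,0.16,0.95],[0,0,-0.2856,0.0353,0.0795,0,0.95],[0,0,-0.2856,0.0353,0.0795,0,0.95],[0,0,-0.2856,0.0353,0.0795,0,0.95],[0,0,-0.2856,0.0353,0.0795,0,0.95],[0,0,-0.2856,0.0353,0.0795,0,0.95],[0,0,-0.2856,0.0353,0.0795,0,0.95],[0,0,-0.2856,0.0353,0.0795,0,0.95],[0,0,-0.2856,0.0353,0.0795,0,0.95],[0,0,-0.2856,0.0353,0.0795,0,0.95],[0,0,-0.2856,0.0353,0.0795,0,0.95],[0,0,-0.2856,0.0353,0.0795,0,0.95],[0,0,0,0,0,0,0.95],[0,0,0,0,0,0,0.95]]])

```text
clock: 59.05
tcp_pos: [0.5331, -0.1297, 0.2581]
tcp_rot: [-3.14, 0.003, 1.573]
contact_force: [-0.1, -0.3, -1.3]
opening: 0.104
grip_force: 29.8
```

```bash
cat > bd.py <<'E'
from h import *
np.set_printoptions(precision=4,suppress=True)
s=arm.sense();t=s['tcp_pos'];print(t,s['tcp_rot'],'q6',s['joint_pos'][5],s['contact_force'])
cap('wrist')
Q,C=pts(('wrist',));w=(10,35,40,255,120,255)
b=sel(Q,C,t[0]-.03,t[0]+.03,-.26,.0,t[2]-.08,t[2]+.05,w)
top=b[b[:,2]>np.percentile(b[:,2],98)-.004]
if len(top)>20:
  r=hull(top);print('top edge',len(top),np.round(r[0],1),np.round(r[1],1),round(r[2],2),'z',np.percentile(top[:,2],[50,95]))
for y in np.arange(-.22,-.03,.02):
  p=top[np.abs(top[:,1]-y)<.01]
  if len(p)>3: print(round(y,3),np.percentile(p[:,0],[3,97]),np.median(p[:,2]))
E
python3 bd.py
```

```text
[ 0.5331 -0.1297  0.2581] [-3.1398  0.0028  1.5734] q6 -0.337015196811908 [-0.1069 -0.2901 -1.2946]
top edge 3754 [ 532.6 -119.6] [  9.9 159.3] 0.21 z [0.2821 0.2833]
-0.2 [0.5286 0.5372] 0.2821272653608651
-0.18 [0.528  0.5371] 0.28210672536494374
-0.16 [0.5281 0.5374] 0.28192423482886764
-0.14 [0.5282 0.5373] 0.28216199824619315
-0.12 [0.5282 0.5371] 0.28207369510240027
-0.1 [0.5278 0.5369] 0.2821619949369767
-0.08 [0.5279 0.5371] 0.2821465108654122
-0.06 [0.528  0.5369] 0.2821277230195316
-0.04 [0.528  0.5368] 0.2819356249978149
```

>>> apply_moves(steps=[[[0,0,0,0.004,0,-0.08,0.95],[0,0,0,0,0,-0.12,0.95],[0,0,0,0,0,-0.12,0.95],[0,0,0,0,0,-0.08,0.95],[0,0,0,0,0,-0.04,0.95],[0,0,0,0,0,-0.03,0.95],[0,0,0,0,0,-0.03,0.95],[0,0,0,0,0,-0.03,0.95],[0,0,0,0,0,-0.02,0.95],[0,0,0,0,0,0,0.95]]])

```text
clock: 60.1
tcp_pos: [0.5341, -0.1296, 0.1201]
tcp_rot: [-3.14, 0.002, 1.571]
contact_force: [-1.2, 0.6, -2.0]
opening: 0.101
grip_force: 29.9
```

>>> apply_moves(steps=[[[0,0,0,0,0,-0.01,0.95],[0,0,0,0,0,-0.008,0.95],[0,0,0,0,0,-0.004,0.95],[0,0,0,0,0,0,0.95]]])

```text
clock: 60.5
tcp_pos: [0.5344, -0.1295, 0.1155]
tcp_rot: [-3.141, 0.002, 1.571]
contact_force: [-3.1, 0.4, 2.4]
opening: 0.102
grip_force: 29.9
```

Seated on the notch floors. Releasing and going for board 2.

>>> apply_moves(steps=[[[0,0,0,0,0,0,0.7],[0,0,0,0,0,0,0.368],[0,0,0,0,0,0,0.368],[0,0,0,0,0,0.08,0.368],[0,0,0,0,0,0.15,0.368],[0,0,0,0,0,0.18,0.368],[0,0,0,0,0,0.17,0.368],[0,0,0.2856,-0.0333,-0.0935,0,0.368],[0,0,0.2856,-0.0333,-0.0935,0,0.368],[0,0,0.2856,-0.0333,-0.0935,0,0.368],[0,0,0.2856,-0.0333,-0.0935,0,0.368],[0,0,0.2856,-0.0333,-0.0935,0,0.368],[0,0,0.2856,-0.0333,-0.0935,0,0.368],[0,0,0.2856,-0.0333,-0.0935,0,0.368],[0,0,0.2856,-0.0333,-0.0935,0,0.368],[0,0,0.2856,-0.0333,-0.0935,0,0.368],[0,0,0.2856,-0.0333,-0.0935,0,0.368],[0,0,0.2856,-0.0333,-0.0935,0,0.368],[0,0,0,0,0,-0.1,0.368],[0,0,0,0,0,0,0.368]]])

```text
clock: 62.5
tcp_pos: [0.4413, -0.3863, 0.2317]
tcp_rot: [3.138, -0.002, 3.14]
contact_force: [1.1, 0.6, -0.5]
opening: 0.317
grip_force: 0.0
```

>>> apply_moves(steps=[[[0,0,0,0.006,0,-0.1,0.368],[0,0,0,0,0,-0.15,0.368],[0,0,0,0,0,-0.15,0.368],[0,0,0,0,0,-0.13,0.368],[0,0,0,0,0,-0.09,0.368],[0,0,0,0,0,-0.05,0.368],[0,0,0,0,0,0,0.368],[0,0,0,0,0,0,0.7],[0,0,0,0,0,0,0.95],[0,0,0,0,0,0,0.95],[0,0,0,0,0,0,0.95],[0,0,0,0,0,0,0.95],[0,0,0,0,0,0,0.95]]])

```text
clock: 63.8
tcp_pos: [0.4451, -0.3876, 0.0695]
tcp_rot: [-3.139, 0.004, 3.141]
contact_force: [0.4, 0.7, 6.2]
opening: 0.099
grip_force: 30.0
```

>>> apply_moves(steps=[[[0,0,0,0,0,0.04,0.95],[0,0,0,0,0,0.1,0.95],[0,0,0,0,0,0.16,0.95],[0,0,0,0,0,0.16,0.95],[0,0,0,0,0,0.16,0.95],[0,0,0,0,0,0.16,0.95],[0,0,-0.2856,0.0159,0.0937,0,0.95],[0,0,-0.2856,0.0159,0.0937,0,0.95],[0,0,-0.2856,0.0159,0.0937,0,0.95],[0,0,-0.2856,0.0159,0.0937,0,0.95],[0,0,-0.2856,0.0159,0.0937,0,0.95],[0,0,-0.2856,0.0159,0.0937,0,0.95],[0,0,-0.2856,0.0159,0.0937,0,0.95],[0,0,-0.2856,0.0159,0.0937,0,0.95],[0,0,-0.2856,0.0159,0.0937,0,0.95],[0,0,-0.2856,0.0159,0.0937,0,0.95],[0,0,-0.2856,0.0159,0.0937,0,0.95],[0,0,0,0,0,0,0.95],[0,0,0,0,0,0,0.95]]])

```text
clock: 65.7
tcp_pos: [0.4877, -0.129, 0.2626]
tcp_rot: [-3.14, 0.003, 1.574]
contact_force: [-0.3, -0.6, -1.2]
opening: 0.101
grip_force: 30.0
```

```bash
python3 bd.py|head -5
python3 - <<'E'
from h import *
np.set_printoptions(precision=4,suppress=True)
cap('scene','sc13.png');cap('side','sd13.png')
for n in('scene','side'):
  Q,C=pts((n,));w=(10,35,40,255,120,255)
  p=sel(Q,C,.50,.56,-.26,0,.128,.16,w)
  if len(p)>10: print(n,len(p),hull(p),np.percentile(p[:,2],[50,97]),np.percentile(p[:,1],[1,99]))
E
```

```text
[ 0.4877 -0.129   0.2626] [-3.1399  0.0026  1.5736] q6 -0.36575524546072613 [-0.3411 -0.6207 -1.2243]
top edge 3614 [ 487.3 -121. ] [  9.9 164.8] 0.35 z [0.2818 0.283 ]
-0.2 [0.4831 0.492 ] 0.28158194958939553
-0.18 [0.4832 0.4919] 0.2817138842269556
-0.16 [0.4826 0.4922] 0.28154914987999213
scene 121 ((529.1786499023438, -128.63986206054688), (13.422826766967773, 177.169921875), 0.31813183426856995) [0.1353 0.1441] [-0.217  -0.0446]
side 238 ((528.9396362304688, -128.6290283203125), (22.019031524658203, 179.65467834472656), 0.9673148393630981) [0.1368 0.1425] [-0.2174 -0.0427]
```

>>> apply_moves(steps=[[[0,0,0,0.005,-0.002,-0.1,0.95],[0,0,0,0,0,-0.12,0.95],[0,0,0,0,0,-0.12,0.95],[0,0,0,0,0,-0.08,0.95],[0,0,0,0,0,-0.04,0.95],[0,0,0,0,0,-0.03,0.95],[0,0,0,0,0,-0.03,0.95],[0,0,0,0,0,-0.03,0.95],[0,0,0,0,0,-0.014,0.95],[0,0,0,0,0,-0.01,0.95],[0,0,0,0,0,0,0.95],[0,0,0,0,0,0,0.95]]])

```text
clock: 67.05
tcp_pos: [0.4893, -0.1296, 0.1195]
tcp_rot: [-3.141, 0.002, 1.571]
contact_force: [0.0, -0.7, -0.5]
opening: 0.099
grip_force: 30.0
```

>>> apply_moves(steps=[[[0,0,0,0,0,-0.006,0.95],[0,0,0,0,0,-0.006,0.95],[0,0,0,0,0,0,0.95]]])

```text
clock: 67.35
tcp_pos: [0.4898, -0.1298, 0.1182]
tcp_rot: [3.141, 0.003, 1.571]
contact_force: [-3.7, 1.7, 7.3]
opening: 0.102
grip_force: 30.0
```

Seated. Now board 3.

>>> apply_moves(steps=[[[0,0,0,0,0,0,0.7],[0,0,0,0,0,0,0.368],[0,0,0,0,0,0,0.368],[0,0,0,0,0,0.08,0.368],[0,0,0,0,0,0.15,0.368],[0,0,0,0,0,0.18,0.368],[0,0,0,0,0,0.16,0.368],[0,0,0.2856,-0.0192,-0.1076,0,0.368],[0,0,0.2856,-0.0192,-0.1076,0,0.368],[0,0,0.2856,-0.0192,-0.1076,0,0.368],[0,0,0.2856,-0.0192,-0.1076,0,0.368],[0,0,0.2856,-0.0192,-0.1076,0,0.368],[0,0,0.2856,-0.0192,-0.1076,0,0.368],[0,0,0.2856,-0.0192,-0.1076,0,0.368],[0,0,0.2856,-0.0192,-0.1076,0,0.368],[0,0,0.2856,-0.0192,-0.1076,0,0.368],[0,0,0.2856,-0.0192,-0.1076,0,0.368],[0,0,0.2856,-0.0192,-0.1076,0,0.368],[0,0,0,0,0,-0.1,0.368],[0,0,0,0,0,0,0.368]]])

```text
clock: 69.35
tcp_pos: [0.4349, -0.4248, 0.2296]
tcp_rot: [3.137, -0.002, 3.14]
contact_force: [0.0, 0.2, 0.0]
opening: 0.316
grip_force: 0.0
```

>>> apply_moves(steps=[[[0,0,0.02,0.008,-0.003,-0.1,0.368],[0,0,0,0,0,-0.15,0.368],[0,0,0,0,0,-0.15,0.368],[0,0,0,0,0,-0.13,0.368],[0,0,0,0,0,-0.09,0.368],[0,0,0,0,0,-0.05,0.368],[0,0,0,0,0,0,0.368],[0,0,0,0,0,0,0.7],[0,0,0,0,0,0,0.95],[0,0,0,0,0,0,0.95],[0,0,0,0,0,0,0.95],[0,0,0,0,0,0,0.95],[0,0,0,0,0,0,0.95]]])

```text
clock: 70.65
tcp_pos: [0.4392, -0.4271, 0.068]
tcp_rot: [-3.139, 0.004, -3.132]
contact_force: [-0.8, 1.3, 6.3]
opening: 0.105
grip_force: 30.0
```

>>> apply_moves(steps=[[[0,0,0,0,0,0.04,0.95],[0,0,0,0,0,0.1,0.95],[0,0,0,0,0,0.16,0.95],[0,0,0,0,0,0.16,0.95],[0,0,0,0,0,0.16,0.95],[0,0,0,0,0,0.16,0.95],[0,0,-0.2874,0.0016,0.108,0,0.95],[0,0,-0.2874,0.0016,0.108,0,0.95],[0,0,-0.2874,0.0016,0.108,0,0.95],[0,0,-0.2874,0.0016,0.108,0,0.95],[0,0,-0.2874,0.0016,0.108,0,0.95],[0,0,-0.2874,0.0016,0.108,0,0.95],[0,0,-0.2874,0.0016,0.108,0,0.95],[0,0,-0.2874,0.0016,0.108,0,0.95],[0,0,-0.2874,0.0016,0.108,0,0.95],[0,0,-0.2874,0.0016,0.108,0,0.95],[0,0,-0.2874,0.0016,0.108,0,0.95],[0,0,0,0,0,0,0.95],[0,0,0,0,0,0,0.95]]])

```text
clock: 72.55
tcp_pos: [0.4426, -0.1291, 0.2613]
tcp_rot: [-3.14, 0.003, 1.574]
contact_force: [-0.5, 0.1, -1.4]
opening: 0.102
grip_force: 30.0
```

```bash
python3 bd.py
```

```text
[ 0.4426 -0.1291  0.2613] [-3.1403  0.0028  1.5737] q6 -0.400990601058757 [-0.539   0.1351 -1.4215]
top edge 3672 [ 442.1 -120.2] [  9.9 163.9] 0.05 z [0.2819 0.283 ]
-0.2 [0.4381 0.4469] 0.2817602277553415
-0.18 [0.4381 0.4467] 0.281834203976263
-0.16 [0.4375 0.447 ] 0.28174033545821175
-0.14 [0.4376 0.4464] 0.28190074607563315
-0.12 [0.4377 0.4467] 0.2819677650899862
-0.1 [0.4378 0.4465] 0.28187775378403823
-0.08 [0.4378 0.4463] 0.28188590101527655
-0.06 [0.4374 0.4465] 0.28188190762852283
-0.04 [0.4375 0.4464] 0.2817251387147556
```

>>> apply_moves(steps=[[[0,0,0,0.005,-0.002,-0.1,0.95],[0,0,0,0,0,-0.12,0.95],[0,0,0,0,0,-0.12,0.95],[0,0,0,0,0,-0.08,0.95],[0,0,0,0,0,-0.04,0.95],[0,0,0,0,0,-0.03,0.95],[0,0,0,0,0,-0.03,0.95],[0,0,0,0,0,-0.03,0.95],[0,0,0,0,0,-0.02,0.95],[0,0,0,0,0,-0.012,0.95],[0,0,0,0,0,-0.006,0.95],[0,0,0,0,0,0,0.95]]])

```text
clock: 73.8
tcp_pos: [0.4444, -0.1299, 0.1149]
tcp_rot: [-3.141, 0.002, 1.571]
contact_force: [-0.4, -0.2, 0.3]
opening: 0.101
grip_force: 30.0
```

>>> apply_moves(steps=[[[0,0,0,0,0,-0.006,0.95],[0,0,0,0,0,-0.004,0.95],[0,0,0,0,0,0,0.95]]])

```text
clock: 74.1
tcp_pos: [0.4448, -0.1301, 0.1142]
tcp_rot: [3.141, 0.003, 1.571]
contact_force: [-3.8, 1.5, 10.2]
opening: 0.103
grip_force: 30.0
```

Seated. Releasing, retreating and checking everything.

>>> apply_moves(steps=[[[0,0,0,0,0,0,0.7],[0,0,0,0,0,0,0.368],[0,0,0,0,0,0,0.368],[0,0,0,0,0,0.08,0.368],[0,0,0,0,0,0.15,0.368],[0,0,0,0,0,0.18,0.368],[0,0,0,0,0,0.18,0.368],[0,0,0,0,0,0.18,0.368],[0,0,0,-0.08,0,0.1,0.368],[0,0,0,-0.16,0,0,0.368],[0,0,0,-0.08,0,0,0.368],[0,0,0,0,0,0,0.368]]])

```text
clock: 75.3
tcp_pos: [0.3631, -0.1299, 0.3298]
tcp_rot: [3.141, 0.003, 1.569]
contact_force: [0.9, -0.3, -0.3]
opening: 0.32
grip_force: 0.0
```

Run:
```python
from h import *
np.set_printoptions(precision=4,suppress=True)
print(arm.sense()['tcp_pos'])
cap('scene','sc14.png');cap('side','sd14.png')
w=(10,35,40,255,120,255)
for n in('scene','side'):
  Q,C=pts((n,))
  for x in(.444,.489,.534):
    p=sel(Q,C,x-.022,x+.018,-.26,0,.128,.155,w)
    if len(p)>10: print(n,x,len(p),np.round(hull(p)[0],1),'z',np.percentile(p[:,2],[50,97]),'y',np.percentile(p[:,1],[1,99]))
  j=sel(Q,C,.38,.52,.2,.37,.08,.13,(45,85,60,255,30,255)); print(n,'jar',len(j),np.median(j,0) if len(j) else '')
a=cv2.imread('pics/sc14.png')[110:310,150:370];b=cv2.imread('pics/sd14.png')[150:300,90:380]
a=cv2.resize(a,(440,400),interpolation=cv2.INTER_CUBIC);b=cv2.resize(b,(360,186),interpolation=cv2.INTER_CUBIC)
cv2.imwrite('pics/fin.png',cv2.hconcat([a,cv2.copyMakeBorder(b,0,214,0,0,cv2.BORDER_CONSTANT)]))
```

```text
[ 0.3631 -0.1299  0.3298]
scene 0.444 214 [ 438.7 -126.9] z [0.1363 0.1409] y [-0.2157 -0.0407]
scene 0.489 227 [ 484.8 -128.4] z [0.1374 0.1435] y [-0.2167 -0.0396]
scene 0.534 241 [ 528.3 -128.9] z [0.1392 0.1454] y [-0.2178 -0.041 ]
scene jar 82 [0.4341 0.2702 0.1038]
side 0.444 205 [ 440.  -126.6] z [0.1335 0.1379] y [-0.2145 -0.0395]
side 0.489 219 [ 483.8 -129. ] z [0.1347 0.1406] y [-0.2165 -0.0415]
side 0.534 242 [ 527.9 -129.1] z [0.1362 0.1422] y [-0.2179 -0.0406]
side jar 102 [0.4307 0.2742 0.1044]
```

View pics/fin.png

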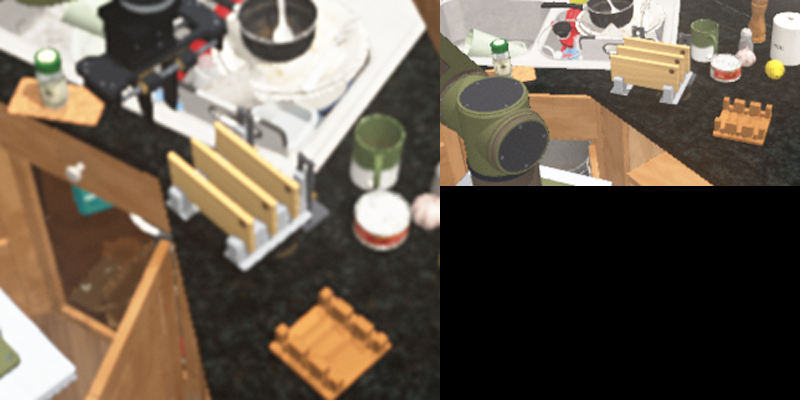

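The final picture shows the jar upright on the mat at (52,85), three boards standing across both arms at (230,190), an empty drainer at (330,345), and the tin and mug in place. Handing in.

```bash
python3 -c "
from workcell import arm
print(arm.finish_job())"
```

```text
the job is handed in; nothing more can be done
None
```

I handed the job in at about 75 s: the one jar present stands upright on the mat, both arms are locked in the uprights (each held against an upward pull), and all three boards stand seated in their own notches, with the tin and mug left where they were; the verdict was not returned, and on the way the second arm slipped from the gripper once and was re-gripped.

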